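# Slide the top cover plate off the stack into the wiring box

### The arm

A 6-joint arm with a two-finger parallel gripper is mounted at the origin on the work surface. World frame = base frame: x ahead of the robot, y to its left, z up, the work surface at z = 0. Lengths are in m, angles in rad, forces in N, time in s.
With the tool pointing down it reaches from about 0.4 to 0.825 m from the base axis. Payload 7 kg.
Tool frame: the origin (TCP) lies midway between the tips of the shut fingers; the grasp point (between the pads) lies 19 mm behind it; z points along the fingers, y is the line along which they close (so a half turn about z gives the same grasp; the last joint's range is limited). The gripper opens to 88 mm and grips with 3 to 60 N. Pads are 19 mm wide; open, the fingers measure 130 mm over their backs; the gripper's body (78 mm by 193 mm) begins 47 mm behind the grasp point.
Start: joints at [1.44, 0.359, 0.012, 0, -1.224, -0.288], TCP at [0.275, 0.617, 0.197] pointing down, gripper open.
Joint ranges: [-3.07, 3.07], [-1.43, 2.12], [-1.02, 1.25], [-3.03, 1.67], [-3.05, -0], [-3.03, 3.03]. Speed limits (rad/s): [2.39, 2.39, 3.01, 3.14, 3.14, 3.14].

### API

Orientations are given as [roll, pitch, yaw] about the fixed x, y, z axes, in that order (R = Rz(yaw) Ry(pitch) Rx(roll)).
In Python, from station import get_state, grab_frame, calibration, job_done, boxes_of, regions_of, spot_point gives the robot as it stands. The module is installed in compiled form; this text tells all that it offers.
- The arm moves only by the tool arm_command, never from a script. Its argument "commands" is a list of rows, each an object of numbers: "tx", "ty", "tz": the shift along the tool's x, y, z each as a share of 25 cm, from -1 to 1; "twist": the turn about the tool's z as a share of 180 degrees, from -1 to 1. A call has exactly 8 rows; each row is the pose to reach, as a shift and turn from the pose commanded when the call began, along the tool's axes at that moment, turning the shorter way round; what a row does not reach only later rows make up. A row lasts 1/12 s, in which the tool goes at most 41.7 mm and 7.16 degrees, less where a joint would pass 70% of its speed; a pose out of reach is approached as far as the arm can. A call with a number of a shift or a turn outside -1 to 1 is refused whole. A call with a gripper value outside its range is refused whole. "claw" is the opening, from 0 (shut) to 1 (fully open), set as the call begins (left out, the last holds). The fingers move at their own pace and stop on an object; "grip_force" is the grip in N (left out, the last holds). Time passes only in rows, so rows that repeat a pose let the fingers close, or fill a call up. It gives the time, the measured TCP pose, the force, the opening and the grip force at its end, in the units of the state.
- get_state(): the state, without advancing time (a new reading comes with each control period).
- grab_frame(name): name is "scene" or "side" or "wrist"; returns the picture (400x640x3 uint8, red, green, blue); there is no depth.
- calibration(name): a dict with "camera_matrix" (3x3 intrinsics, pixels), "extrinsics" (4x4, takes a point from camera to world coordinates). Camera axes: x right, y down, z forward; pixel columns grow to the right and rows downward; lengths in m; the calibration is good to about 2 mm. A picture is of the moment at which its call begins: read the wrist's pose just before it. calibration takes no time and is no camera call; for the wrist camera it gives the pose at the moment of the call.
- job_done(): hands the job in; it is judged then, once.
Trained networks look in the newest picture that a camera, given by its name, has taken for a name from the list of things; names that differ only in an ending like _2 or _b are one class to them, and where a whole thing is asked for, a point or a joint stands for the part that bears it (a point fixed in the world has none). Each returns a list of dicts, best first, with "score" (0 to 1); they miss things now and then, are a little off and sometimes report something else, mostly with a low value. They report only what shows in the picture. A call takes as long as a camera call. They do not tell look-alikes from the thing itself.
- boxes_of(query, camera): "rect" ([left, top, right, bottom] in pixels, round what is visible of it).
- regions_of(query, camera): "region" (400x640 bool, what is visible of it) and "rect" ([left, top, right, bottom] in pixels, round what is visible of it).
- spot_point(query, camera): "uv" ([column, row] in pixels: a listed point, or the origin of a listed thing).
The state is a dict: "t": time; "q": joint angles; "qd": joint speeds; "joint_efforts": joint torques, N m; "eef_pos": TCP position; "ee_rot": TCP orientation; "force": force on the tool from outside, world axes, zero at the start; "moment": the same for the moment, N m; "width": finger opening in m; "gripper_force": force on a finger pad.
Only numpy, scipy, OpenCV 4.12 (cv2) and the standard library are available. Lean on these libraries where they do the work, as an engineer would, in place of code of your own. Each camera call takes 0.05 s, during which the arm holds its last target. There are 200 camera calls.

### The job

Close the small white wiring box: slide the top steel cover plate off the stack in the black rack, straight across into the box's open mouth and under its hood, until it lies fully home against the end wall. Slide it flat rather than lifting it, never press or push on it with more than 30 N, and leave the other three plates stacked as they are and the rest of the bench alone.

Things in the scene. Friction and masses are not known exactly. Their poses are not given: they have to be found in the camera images.
- cover1: the top one of four alike steel plates, 110 (its x) x 90 (its y) x 6 mm, 0.3 to 0.6 kg, no holes or handle. Origin: centre of its underside; z up, x towards the box. Underside and edges are smooth and slide easily (friction 0.16 to 0.24); the upper face is grained and non-slip (0.6 or more under fingertips): 10 N pressed on it will drag it sideways
- cover2: the second plate from the top, same size and axes, directly under cover1; only friction holds it in the sliding direction
- cover3: the third plate from the top, same size and axes
- cover4: the lowest plate, same size and axes, lying on the rack's base
- wiring_box: white steel wiring box, fixed, 150 (x) x 150 (y) x 98 mm high. Origin: centre of its underside; x points from its open mouth (x = -75 mm) to its end wall, the sliding direction. The plate rides on two ledges 59.5 mm high, |y| = 30 to 75 mm; between them is an opening with terminals, 60 mm wide. End wall's inner face, the stop: x = 55 mm
- mouth (a point): middle of the box's open mouth at ledge height (x = -75 mm; a sill of that height crosses here), axes of the box. Upright guides on both ledges, 12.5 mm higher than them, flare to about 114 mm apart at the mouth and narrow to a channel 94 mm wide (2 mm of play on each side of the plate) from 30 mm past the mouth to the end wall
- home (a point): where the plate's origin lies when it is fully home against the end wall: on the box's axis, 59.5 mm above the box's origin, 75 mm past the mouth. Plate and box then have the same axes, and the rear 75 mm of the plate stay uncovered by the hood
- hood (a point): middle of the front lower edge of the hood, a bridge over the inner part of the channel, 20 mm past point home in x and 72 mm above the box's origin; the hood reaches from here to the far end of the box, 55 mm, and is 26 mm thick
- rack: black plastic rack holding the stack, fixed, before the box's mouth with 6 to 14 mm of air between, up to 6 mm off line and 0.07 rad askew to the box. Origin: under the middle of the stack; x points towards the box. Base from x = -70 to 56 mm, 112 mm wide; its front is open. It stands so that the top plate's underside is 1 to 4 mm higher than the ledges of the box
- seat (a point): middle of the rack's base top, 45.5 mm above the rack's origin, axes of the rack: the four plates lie here, centred within about 1 mm, so the top plate's underside is 18 mm and its top 24 mm above this point. Low side cheeks beside the stack, 9 mm high, inner faces 95 mm apart
- fence (a point): top middle of the front face of the rack's back fence, which stands 2.5 mm behind the stack and 1.5 mm higher than it, so that the plate's rear edge cannot be reached until the plate has moved; the fence is 12.5 mm thick
- tape: roll of tape lying flat, 76 mm across, 24 mm high, bystander beside the box; origin: centre of its underside
- screwdriver: orange screwdriver lying on the table, bystander near the rack; origin: underside, near the middle of its length
- adapter: black data adapter 85 x 55 x 22 mm, bystander on the far side of the box; origin: centre of its underside
- meter: yellow hand meter 150 x 75 x 36 mm, bystander on the left; origin: centre of its underside
There are look-alikes about, which are no part of the job. What is shaped like the cover1 but blue is not meant. Leave any red look-alike of the wiring_box alone.

How it is judged:
By the outcome, as a careful person would: the job done as asked, in the order asked, and still so for the second after the job is handed in, with the robot touching nothing.
It also fails if it takes over 58 s, if anything falls off the work surface, if the arm or the gripper's body presses on something with over 40 N, if the wrist force passes 120 N, or if a joint passes its speed limit or range.

## Working session

There is one attempt and no reset: what is moved stays moved. The work goes in short steps, Python scripts to look and compute and a tool call to move; the robot and the scene stay as the last step left them, time stands still between calls to the robot, and variables do not carry over. Pictures are saved under pics/ and viewed, at most 10 in all, crops included, and the job is handed in when it is done.

Besides the shell and the picture viewer there is one more tool, called by a JSON object that holds its "op" and its "data", one argument or row to a line. arm_command: Moves the arm, as the interface text tells. Shift numbers are shares of 25 cm and turn numbers shares of 180 degrees, none past 1 either way. Its arguments: {"type":"object","properties":{"commands":{"type":"array"},"claw":{"type":"number"},"grip_force":{"type":"number"}},"required":["commands"]}

```bash
mkdir -p pics
cat > h.py <<'E'
import numpy as np, cv2
from station import *
def ray(cam,uv,z):
    c=calibration(cam);K=np.array(c["camera_matrix"]);T=np.array(c["extrinsics"])
    d=T[:3,:3]@np.linalg.solve(K,[uv[0],uv[1],1.]);o=T[:3,3]
    return o+d*(z-o[2])/d[2]
def tri(a,b):
    A=[];B=[]
    for cam,uv in (a,b):
        c=calibration(cam);K=np.array(c["camera_matrix"]);T=np.array(c["extrinsics"])
        d=T[:3,:3]@np.linalg.solve(K,[uv[0],uv[1],1.]);d/=np.linalg.norm(d);P=np.eye(3)-np.outer(d,d)
        A.append(P);B.append(P@T[:3,3])
    return np.linalg.lstsq(np.vstack(A),np.hstack(B),rcond=None)[0]
def proj(cam,p):
    c=calibration(cam);K=np.array(c["camera_matrix"]);T=np.linalg.inv(np.array(c["extrinsics"]))
    q=K@(T[:3,:3]@np.array(p)+T[:3,3]);return q[:2]/q[2]
def save(n,im): cv2.imwrite(n,im[:,:,::-1])
E
python3 - <<'E'
from h import *
np.set_printoptions(precision=4,suppress=True)
s=get_state();print(s["t"],s["eef_pos"],s["ee_rot"],s["force"],s["width"])
fr={c:grab_frame(c) for c in("scene","side")}
save("pics/a.png",np.vstack([fr["scene"],fr["side"]])[:, :])
im=np.vstack([fr["scene"],fr["side"]]);save("pics/a.png",cv2.resize(im,(480,600),interpolation=cv2.INTER_AREA))
save("pics/scene.png",fr["scene"]);save("pics/side.png",fr["side"])
for q in("seat","fence","mouth","home","hood","cover1","wiring_box","rack"):
    r={}
    for c in fr:
        r[c]=spot_point(q,c)
        print(q,c,[(np.round(d["uv"],1),round(d["score"],2)) for d in r[c][:3]])
    if r["scene"] and r["side"]: print("  tri",tri(("scene",r["scene"][0]["uv"]),("side",r["side"][0]["uv"])))
E
```

```text
0.0 [0.2743 0.6161 0.1958] [ 3.1399 -0.0001 -0.419 ] [-0.0513  0.0885  0.0146] 0.08739979583621114
seat scene []
seat side [(array([336.6, 207.9]), 0.59)]
fence scene [(array([323.5, 226.7]), 0.57)]
fence side [(array([332.7, 186.8]), 0.87), (array([350.2, 244.9]), 0.42)]
  tri [0.6068 0.0509 0.073 ]
mouth scene [(array([275.2, 223.9]), 0.96), (array([163.2, 282.2]), 0.63), (array([236.4, 216.5]), 0.43)]
mouth side [(array([343. , 223.8]), 0.8), (array([435.3, 281.6]), 0.67)]
  tri [ 0.5998 -0.0737  0.0524]
home scene [(array([131.8, 272.1]), 0.89), (array([242.9, 222.4]), 0.87), (array([275.6, 222.2]), 0.3)]
home side [(array([350.7, 241.8]), 0.97), (array([445.5, 312. ]), 0.82), (array([335.7, 208.1]), 0.39)]
  tri [ 0.6788 -0.2951  0.1618]
hood scene [(array([126.7, 271.3]), 0.75), (array([234.8, 217.7]), 0.66), (array([246.4, 222.5]), 0.46)]
hood side [(array([452.4, 314.5]), 0.81), (array([348.1, 244.6]), 0.58)]
  tri [ 0.7611 -0.4062  0.0741]
cover1 scene [(array([313.3, 185.4]), 0.69), (array([301.7, 225.6]), 0.59)]
cover1 side [(array([279.8, 222.8]), 0.76), (array([331.8, 204.4]), 0.63), (array([336. , 202.2]), 0.56)]
  tri [ 0.435   0.0157 -0.0066]
wiring_box scene [(array([139.6, 284. ]), 0.91), (array([246.3, 232.5]), 0.87)]
wiring_box side [(array([348.5, 254.1]), 0.65), (array([441.3, 321.3]), 0.61)]
  tri [ 0.6811 -0.2913  0.1054]
rack scene [(array([301.3, 237. ]), 0.88), (array([253.2, 179. ]), 0.33)]
rack side []
```

View pics/scene.png

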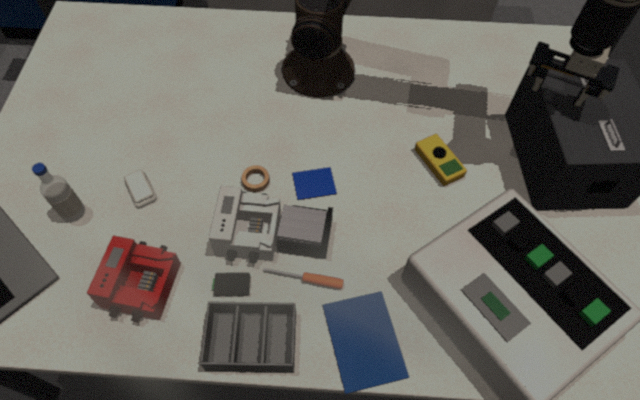

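View pics/side.png

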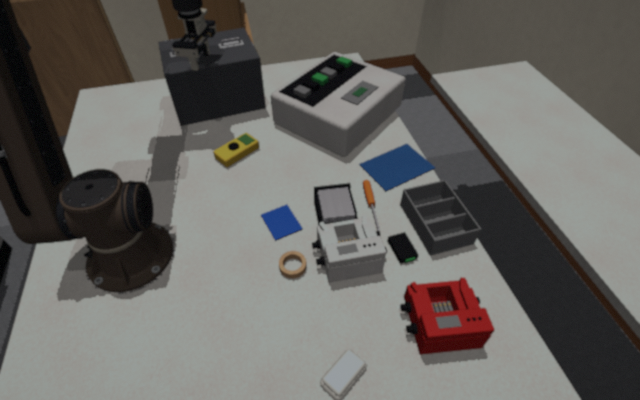

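The pictures show the white box at scene (246,225) / side (350,245), with the rack and grey plates beside it at scene (303,228) / side (336,203). The look-alikes are the red box at scene (135,280) / side (445,310), and the blue plates on the table at scene (313,183) and (365,340). The white box and the grey steel top plate in the black rack fit the description. I'll confirm this from the wrist camera.

Run:
```python
from h import *
np.set_printoptions(precision=4,suppress=True)
print("home",tri(("scene",(242.9,222.4)),("side",(350.7,241.8))))
print("hood",tri(("scene",(234.8,217.7)),("side",(348.1,244.6))))
print("box",tri(("scene",(246.3,232.5)),("side",(348.5,254.1))))
print("cover",tri(("scene",(301.7,225.6)),("side",(334,203.3))))
c=calibration("wrist");T=np.array(c["extrinsics"]);print(c["camera_matrix"],T)
from scipy.spatial.transform import Rotation as R
s=get_state();M=R.from_euler("xyz",s["ee_rot"]).as_matrix()
print("cam in tool",M.T@(T[:3,3]-s["eef_pos"]),M.T@T[:3,2]); print("tool axes",M)
for tgt in ([0.62,-0.0,0.30],):
    print((M.T@(np.array(tgt)-s["eef_pos"]))/.25)
```

```text
home [ 0.6027 -0.1505  0.0631]
hood [ 0.5931 -0.1682  0.0737]
box [ 0.6003 -0.1487  0.0038]
cover [ 0.598  -0.0028  0.0581]
[[284.2878   0.     319.8239]
 [  0.     284.2878 205.5155]
 [  0.       0.       1.    ]] [[-0.4072 -0.88   -0.2443  0.3396]
 [-0.9133  0.3923  0.109   0.5877]
 [-0.0001  0.2675 -0.9635  0.3838]
 [ 0.      0.      0.      1.    ]]
cam in tool [ 0.0713 -0.     -0.187 ] [-0.2675 -0.0002  0.9636]
tool axes [[ 0.9136 -0.4067 -0.    ]
 [-0.4067 -0.9136  0.    ]
 [-0.     -0.     -1.    ]]
[ 2.2656  1.6914 -0.413 ]
```

{"op": "arm_command", "data": {
  "commands": [
    {"tx": 1, "ty": 0.76, "tz": -0.2},
    {"tx": 1, "ty": 0.76, "tz": -0.2},
    {"tx": 1, "ty": 0.76, "tz": -0.2},
    {"tx": 1, "ty": 0.76, "tz": -0.2},
    {"tx": 1, "ty": 0.76, "tz": -0.2},
    {"tx": 1, "ty": 0.76, "tz": -0.2},
    {"tx": 1, "ty": 0.76, "tz": -0.2},
    {"tx": 1, "ty": 0.76, "tz": -0.2}
  ],
  "claw": 0,
  "grip_force": 10
}}

```text
invalid input
```

{"op": "arm_command", "data": {
  "commands": [
    {"tx": 1, "ty": 0.76, "tz": -0.15, "twist": 0.367},
    {"tx": 1, "ty": 0.76, "tz": -0.15, "twist": 0.367},
    {"tx": 1, "ty": 0.76, "tz": -0.15, "twist": 0.367},
    {"tx": 1, "ty": 0.76, "tz": -0.15, "twist": 0.367},
    {"tx": 1, "ty": 0.76, "tz": -0.15, "twist": 0.367},
    {"tx": 1, "ty": 0.76, "tz": -0.15, "twist": 0.367},
    {"tx": 1, "ty": 0.76, "tz": -0.15, "twist": 0.367},
    {"tx": 1, "ty": 0.76, "tz": -0.15, "twist": 0.367}
  ]
}}

```text
t: 1.57
eef_pos: [0.4268, 0.3384, 0.2354]
ee_rot: [-3.141, 0.001, -1.426]
force: [0.8, -0.4, -0.1]
width: 0.0878
gripper_force: 0.0
```

{"op": "arm_command", "data": {
  "commands": [
    {"tx": 1, "ty": -0.5, "tz": -0.26, "twist": 0.046},
    {"tx": 1, "ty": -0.5, "tz": -0.26, "twist": 0.046},
    {"tx": 1, "ty": -0.5, "tz": -0.26, "twist": 0.046},
    {"tx": 1, "ty": -0.5, "tz": -0.26, "twist": 0.046},
    {"tx": 1, "ty": -0.5, "tz": -0.26, "twist": 0.046},
    {"tx": 1, "ty": -0.5, "tz": -0.26, "twist": 0.046},
    {"tx": 1, "ty": -0.5, "tz": -0.26, "twist": 0.046},
    {"tx": 1, "ty": -0.5, "tz": -0.26, "twist": 0.046}
  ],
  "claw": 0
}}

```text
t: 2.23
eef_pos: [0.5902, 0.1086, 0.3007]
ee_rot: [-3.139, -0.001, -1.568]
force: [-0.6, 1.2, -0.4]
width: 0.04
gripper_force: 0.0
```

{"op": "arm_command", "data": {
  "commands": [
    {"tx": 0.68, "ty": -0.05},
    {"tx": 0.68, "ty": -0.05},
    {"tx": 0.68, "ty": -0.05},
    {"tx": 0.68, "ty": -0.05},
    {"tx": 0.68, "ty": -0.05},
    {"tx": 0.68, "ty": -0.05},
    {"tx": 0.68, "ty": -0.05},
    {"tx": 0.68, "ty": -0.05}
  ]
}}

```text
invalid input
```

Run:
```python
from h import *
np.set_printoptions(precision=4,suppress=True)
s=get_state();print(s["t"],s["eef_pos"],s["ee_rot"],s["width"])
im=grab_frame("wrist");save("pics/w1.png",im)
Z=dict(seat=.0455,fence=.071,mouth=.0595,home=.0595,hood=.072,cover1=.0635,wiring_box=0,rack=0)
for q in Z:
    for d in spot_point(q,"wrist")[:3]: print(q,np.round(d["uv"],1),round(d["score"],2),ray("wrist",d["uv"],Z[q]))
```

```text
2.2333 [0.5902 0.1086 0.3007] [-3.1393 -0.0009 -1.5675] 0.04003001528007291
seat [315.   43.7] 0.38 [ 0.5943 -0.0709  0.0455]
fence [309.8 140.9] 0.84 [0.6007 0.0607 0.071 ]
mouth [313.9  43.4] 0.8 [ 0.5949 -0.066   0.0595]
cover1 [315.3  95.2] 0.78 [0.5929 0.0004 0.0635]
cover1 [313.6  43.7] 0.7 [ 0.5955 -0.0639  0.0635]
cover1 [412.4 117.3] 0.61 [0.4548 0.0286 0.0635]
```

View pics/w1.png

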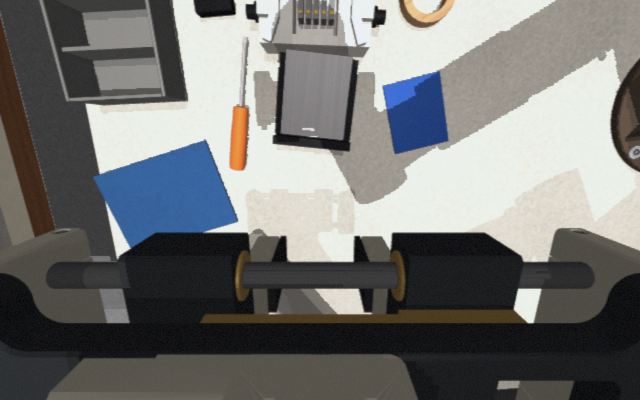

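The wrist view shows the grey plate in the black rack at (315,97), in line with the white box mouth at (314,43). Blue plates lie at (415,112) and (165,195), outside the rack. The refused calls were missing the twist value, so I'll include it from now on.

{"op": "arm_command", "data": {
  "commands": [
    {"tx": 0.68, "ty": -0.02, "tz": 0, "twist": 0},
    {"tx": 0.68, "ty": -0.02, "tz": 0, "twist": 0},
    {"tx": 0.68, "ty": -0.02, "tz": 0, "twist": 0},
    {"tx": 0.68, "ty": -0.02, "tz": 0, "twist": 0},
    {"tx": 0.68, "ty": -0.02, "tz": 0, "twist": 0},
    {"tx": 0.68, "ty": -0.02, "tz": 0, "twist": 0},
    {"tx": 0.68, "ty": -0.02, "tz": 0, "twist": 0},
    {"tx": 0.68, "ty": -0.02, "tz": 0, "twist": 0}
  ],
  "claw": 0
}}

```text
t: 3.35
eef_pos: [0.5933, -0.0556, 0.2993]
ee_rot: [-3.142, 0.0, -1.562]
force: [-0.6, 1.5, -1.0]
width: 0.0005
gripper_force: 0.0
```

Run:
```python
from h import *
np.set_printoptions(precision=4,suppress=True)
s=get_state();print(s["t"],s["eef_pos"],s["ee_rot"],s["width"])
im=grab_frame("wrist");save("pics/w2.png",cv2.resize(im[:300,160:480],(640,600),interpolation=cv2.INTER_CUBIC))
Z=dict(seat=.0455,fence=.071,mouth=.0595,home=.0595,hood=.072,cover1=.0635,wiring_box=0,rack=0)
for q in Z:
    for d in spot_point(q,"wrist")[:3]: print(q,np.round(d["uv"],1),round(d["score"],2),ray("wrist",d["uv"],Z[q]))
```

```text
3.35 [ 0.5933 -0.0556  0.2993] [-3.1416  0.0002 -1.5622] 0.0005193170042875888
fence [321.2  94.7] 0.69 [ 0.5918 -0.1691  0.071 ]
mouth [316.9 164.2] 0.94 [ 0.5972 -0.0729  0.0595]
home [318.  113.5] 0.6 [ 0.596  -0.1454  0.0595]
hood [320.8  98.2] 0.74 [ 0.5922 -0.1651  0.072 ]
cover1 [316.6 209.7] 0.81 [ 0.5972 -0.0037  0.0635]
cover1 [405.8 213.6] 0.74 [0.4584 0.0016 0.0635]
cover1 [315.5 111.8] 0.36 [ 0.5995 -0.1479  0.0635]
wiring_box [318.2 114.7] 0.67 [ 0.5959 -0.1467  0.    ]
wiring_box [439.9 368.6] 0.39 [0.3358 0.3624 0.    ]
```

View pics/w2.png

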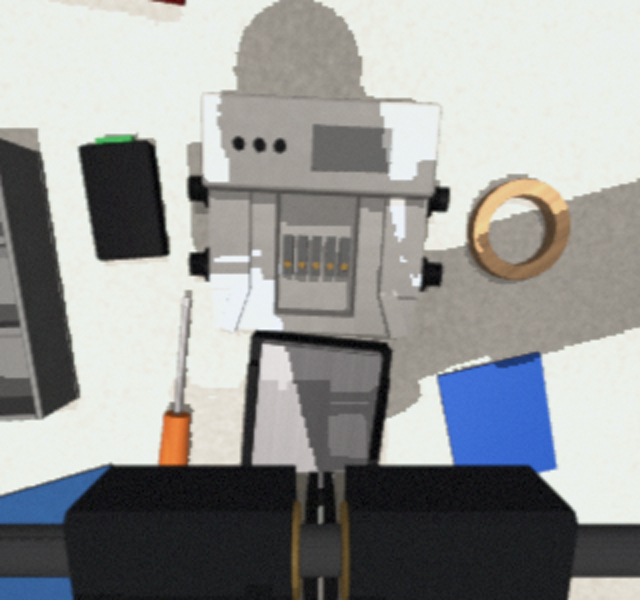

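The crop confirms the targets: the white box has its mouth sill at crop y≈333, hood front edge at y≈190 and terminals at (318,255). The black rack with the grey plate is directly before it at (320,400), and the blue plate at (497,410) is separate.

Run:
```python
from h import *
np.set_printoptions(precision=4,suppress=True)
def P(u,v,z): return ray("wrist",(160+u/2,v/2),z)
for n,a,b,z in [("hood front top",(204,186),(444,196),.098),("hood far",(203,93),(440,105),.098),("slot L",(278,195),(277,313),.0595),("slot R",(357,197),(352,315),.0595),
  ("sill",(240,331),(392,335),.0595),("rack front",(256,331),(390,345),.0635),("plate front",(265,342),(384,352),.0695),("plate R",(384,352),(374,464),.0695),("plate L",(262,345),(253,464),.0695)]:
    p,q=P(*a,z),P(*b,z);d=q-p;print(n,p[:2],q[:2],"ang",np.arctan2(d[1],d[0]),"len",np.linalg.norm(d))
```

```text
hood front top [ 0.6673 -0.1689] [ 0.5137 -0.1641] ang 3.1100743635612256 len 0.15373840310728298
hood far [ 0.6654 -0.2223] [ 0.5196 -0.2167] ang 3.103646696711505 len 0.14594143438882418
slot L [ 0.6228 -0.1674] [ 0.6245 -0.0851] ang 1.5496420141961327 len 0.0823852144766607
slot R [ 0.5671 -0.1665] [ 0.5687 -0.084 ] ang 1.5506718181339307 len 0.08254167509497673
sill [ 0.6524 -0.0715] [ 0.5383 -0.0693] ang 3.1225953014097074 len 0.11409221333715194
rack front [ 0.64   -0.0721] [ 0.5401 -0.0624] ang 3.0446005090147747 len 0.10040919198915406
plate front [ 0.6329 -0.0649] [ 0.545  -0.0581] ang 3.064533284996699 len 0.08811364564118528
plate R [ 0.545  -0.0581] [0.5495 0.0302] ang 1.5199802615481477 len 0.08836666391508033
plate L [ 0.6351 -0.0626] [0.644  0.0309] ang 1.4762777654304273 len 0.0938891563235472
```

{"op": "arm_command", "data": {
  "commands": [
    {"tx": -0.26, "ty": -0.012, "tz": 0.4, "twist": 0.026},
    {"tx": -0.26, "ty": -0.012, "tz": 0.84, "twist": 0.026},
    {"tx": -0.26, "ty": -0.012, "tz": 0.84, "twist": 0.026},
    {"tx": -0.26, "ty": -0.012, "tz": 0.84, "twist": 0.026},
    {"tx": -0.26, "ty": -0.012, "tz": 0.84, "twist": 0.026},
    {"tx": -0.26, "ty": -0.012, "tz": 0.84, "twist": 0.026},
    {"tx": -0.26, "ty": -0.012, "tz": 0.84, "twist": 0.026},
    {"tx": -0.26, "ty": -0.012, "tz": 0.84, "twist": 0.026}
  ],
  "claw": 0
}}

```text
t: 4.47
eef_pos: [0.5959, 0.0082, 0.0891]
ee_rot: [3.14, -0.001, -1.644]
force: [0.3, -0.0, -0.3]
width: 0.0007
gripper_force: 0.0
```

{"op": "arm_command", "data": {
  "commands": [
    {"tx": 0, "ty": 0, "tz": 0.01, "twist": 0},
    {"tx": 0, "ty": 0, "tz": 0.02, "twist": 0},
    {"tx": 0, "ty": 0, "tz": 0.03, "twist": 0},
    {"tx": 0, "ty": 0, "tz": 0.04, "twist": 0},
    {"tx": 0, "ty": 0, "tz": 0.05, "twist": 0},
    {"tx": 0, "ty": 0, "tz": 0.05, "twist": 0},
    {"tx": 0, "ty": 0, "tz": 0.05, "twist": 0},
    {"tx": 0, "ty": 0, "tz": 0.05, "twist": 0}
  ]
}}

```text
t: 5.13
eef_pos: [0.5959, 0.0082, 0.0769]
ee_rot: [-3.141, -0.0, -1.645]
force: [0.2, 0.5, 0.1]
width: 0.0004
gripper_force: 0.0
```

{"op": "arm_command", "data": {
  "commands": [
    {"tx": 0, "ty": 0, "tz": 0.004, "twist": 0},
    {"tx": 0, "ty": 0, "tz": 0.008, "twist": 0},
    {"tx": 0, "ty": 0, "tz": 0.012, "twist": 0},
    {"tx": 0, "ty": 0, "tz": 0.016, "twist": 0},
    {"tx": 0, "ty": 0, "tz": 0.02, "twist": 0},
    {"tx": 0, "ty": 0, "tz": 0.02, "twist": 0},
    {"tx": 0, "ty": 0, "tz": 0.02, "twist": 0},
    {"tx": 0, "ty": 0, "tz": 0.02, "twist": 0}
  ]
}}

```text
t: 5.8
eef_pos: [0.5958, 0.0083, 0.0718]
ee_rot: [3.142, -0.0, -1.645]
force: [0.3, -0.6, 0.5]
width: 0.0002
gripper_force: 0.0
```

{"op": "arm_command", "data": {
  "commands": [
    {"tx": 0, "ty": 0, "tz": 0.004, "twist": 0},
    {"tx": 0, "ty": 0, "tz": 0.004, "twist": 0},
    {"tx": 0, "ty": 0, "tz": 0.004, "twist": 0},
    {"tx": 0, "ty": 0, "tz": 0.004, "twist": 0},
    {"tx": 0, "ty": 0, "tz": 0.004, "twist": 0},
    {"tx": 0, "ty": 0, "tz": 0.004, "twist": 0},
    {"tx": 0, "ty": 0, "tz": 0.004, "twist": 0},
    {"tx": 0, "ty": 0, "tz": 0.004, "twist": 0}
  ]
}}

```text
t: 6.47
eef_pos: [0.5958, 0.0083, 0.0708]
ee_rot: [-3.142, -0.0, -1.645]
force: [0.2, -0.1, -0.3]
width: 0.0003
gripper_force: 0.0
```

{"op": "arm_command", "data": {
  "commands": [
    {"tx": 0, "ty": 0, "tz": 0.002, "twist": 0},
    {"tx": 0, "ty": 0, "tz": 0.004, "twist": 0},
    {"tx": 0, "ty": 0, "tz": 0.004, "twist": 0},
    {"tx": 0, "ty": 0, "tz": 0.004, "twist": 0},
    {"tx": 0, "ty": 0, "tz": 0.004, "twist": 0},
    {"tx": 0, "ty": 0, "tz": 0.004, "twist": 0},
    {"tx": 0, "ty": 0, "tz": 0.004, "twist": 0},
    {"tx": 0, "ty": 0, "tz": 0.004, "twist": 0}
  ]
}}

```text
t: 7.13
eef_pos: [0.5958, 0.0083, 0.0698]
ee_rot: [-3.142, -0.0, -1.645]
force: [-0.4, 0.5, -0.0]
width: 0.0005
gripper_force: 0.0
```

{"op": "arm_command", "data": {
  "commands": [
    {"tx": 0, "ty": 0, "tz": 0.002, "twist": 0},
    {"tx": 0, "ty": 0, "tz": 0.003, "twist": 0},
    {"tx": 0, "ty": 0, "tz": 0.003, "twist": 0},
    {"tx": 0, "ty": 0, "tz": 0.003, "twist": 0},
    {"tx": 0, "ty": 0, "tz": 0.003, "twist": 0},
    {"tx": 0, "ty": 0, "tz": 0.003, "twist": 0},
    {"tx": 0, "ty": 0, "tz": 0.003, "twist": 0},
    {"tx": 0, "ty": 0, "tz": 0.003, "twist": 0}
  ]
}}

```text
t: 7.8
eef_pos: [0.5958, 0.0083, 0.069]
ee_rot: [-3.142, 0.0, -1.645]
force: [-0.6, -0.1, 0.2]
width: 0.0005
gripper_force: 0.0
```

{"op": "arm_command", "data": {
  "commands": [
    {"tx": 0, "ty": 0, "tz": 0.002, "twist": 0},
    {"tx": 0, "ty": 0, "tz": 0.003, "twist": 0},
    {"tx": 0, "ty": 0, "tz": 0.003, "twist": 0},
    {"tx": 0, "ty": 0, "tz": 0.003, "twist": 0},
    {"tx": 0, "ty": 0, "tz": 0.003, "twist": 0},
    {"tx": 0, "ty": 0, "tz": 0.003, "twist": 0},
    {"tx": 0, "ty": 0, "tz": 0.003, "twist": 0},
    {"tx": 0, "ty": 0, "tz": 0.003, "twist": 0}
  ]
}}

```text
t: 8.47
eef_pos: [0.5959, 0.0083, 0.0683]
ee_rot: [-3.142, 0.0, -1.645]
force: [0.5, -0.3, -0.4]
width: 0.0007
gripper_force: 0.0
```

{"op": "arm_command", "data": {
  "commands": [
    {"tx": 0, "ty": 0, "tz": 0.002, "twist": 0},
    {"tx": 0, "ty": 0, "tz": 0.003, "twist": 0},
    {"tx": 0, "ty": 0, "tz": 0.003, "twist": 0},
    {"tx": 0, "ty": 0, "tz": 0.003, "twist": 0},
    {"tx": 0, "ty": 0, "tz": 0.003, "twist": 0},
    {"tx": 0, "ty": 0, "tz": 0.003, "twist": 0},
    {"tx": 0, "ty": 0, "tz": 0.003, "twist": 0},
    {"tx": 0, "ty": 0, "tz": 0.003, "twist": 0}
  ]
}}

```text
t: 9.13
eef_pos: [0.5958, 0.0083, 0.0675]
ee_rot: [-3.142, -0.0, -1.645]
force: [0.2, -0.6, -0.6]
width: 0.0004
gripper_force: 0.0
```

{"op": "arm_command", "data": {
  "commands": [
    {"tx": 0, "ty": 0, "tz": 0.001, "twist": 0},
    {"tx": 0, "ty": 0, "tz": 0.002, "twist": 0},
    {"tx": 0, "ty": 0, "tz": 0.002, "twist": 0},
    {"tx": 0, "ty": 0, "tz": 0.002, "twist": 0},
    {"tx": 0, "ty": 0, "tz": 0.002, "twist": 0},
    {"tx": 0, "ty": 0, "tz": 0.002, "twist": 0},
    {"tx": 0, "ty": 0, "tz": 0.002, "twist": 0},
    {"tx": 0, "ty": 0, "tz": 0.002, "twist": 0}
  ]
}}

```text
t: 9.8
eef_pos: [0.5958, 0.0082, 0.067]
ee_rot: [-3.142, -0.0, -1.645]
force: [-0.2, -0.2, -0.5]
width: 0.0004
gripper_force: 0.0
```

{"op": "arm_command", "data": {
  "commands": [
    {"tx": 0, "ty": 0, "tz": 0.001, "twist": 0},
    {"tx": 0, "ty": 0, "tz": 0.002, "twist": 0},
    {"tx": 0, "ty": 0, "tz": 0.002, "twist": 0},
    {"tx": 0, "ty": 0, "tz": 0.002, "twist": 0},
    {"tx": 0, "ty": 0, "tz": 0.002, "twist": 0},
    {"tx": 0, "ty": 0, "tz": 0.002, "twist": 0},
    {"tx": 0, "ty": 0, "tz": 0.002, "twist": 0},
    {"tx": 0, "ty": 0, "tz": 0.002, "twist": 0}
  ]
}}

```text
t: 10.47
eef_pos: [0.5958, 0.0083, 0.0665]
ee_rot: [-3.142, -0.0, -1.645]
force: [-0.6, 0.1, -0.4]
width: 0.0007
gripper_force: 0.0
```

{"op": "arm_command", "data": {
  "commands": [
    {"tx": 0, "ty": 0, "tz": 0.001, "twist": 0},
    {"tx": 0, "ty": 0, "tz": 0.002, "twist": 0},
    {"tx": 0, "ty": 0, "tz": 0.002, "twist": 0},
    {"tx": 0, "ty": 0, "tz": 0.002, "twist": 0},
    {"tx": 0, "ty": 0, "tz": 0.002, "twist": 0},
    {"tx": 0, "ty": 0, "tz": 0.002, "twist": 0},
    {"tx": 0, "ty": 0, "tz": 0.002, "twist": 0},
    {"tx": 0, "ty": 0, "tz": 0.002, "twist": 0}
  ]
}}

```text
t: 11.13
eef_pos: [0.5958, 0.0083, 0.066]
ee_rot: [-3.142, 0.0, -1.645]
force: [0.3, 0.4, -0.1]
width: 0.0004
gripper_force: 0.0
```

Run:
```python
from h import *
im=grab_frame("side");s2=grab_frame("scene")
print(proj("side",(.5958,.0083,.066)),proj("scene",(.5958,.0083,.066)))
a=cv2.resize(im[140:290,260:420],(480,450),interpolation=cv2.INTER_CUBIC)
b=cv2.resize(s2[160:285,200:360],(320,250),interpolation=cv2.INTER_CUBIC)
o=np.zeros((450,800,3),np.uint8);o[:,:480]=a;o[:250,480:]=b;save("pics/c1.png",o)
```

```text
[333.25134407 199.48601942] [307.01013634 222.6553901 ]
```

View pics/c1.png

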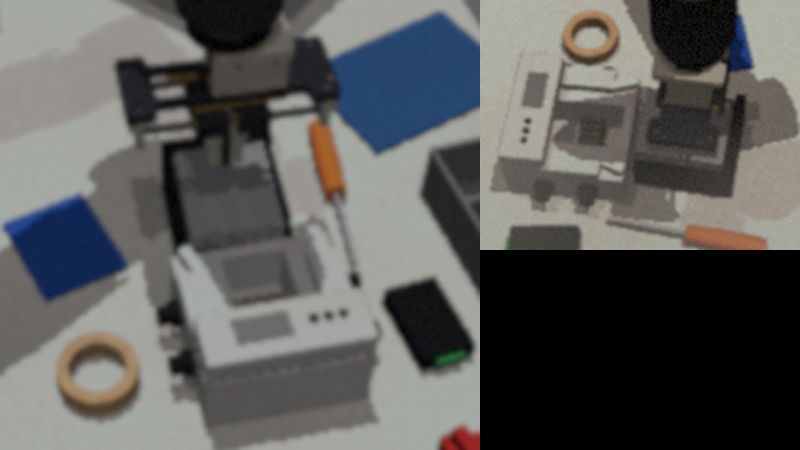

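The side crop shows the shut fingers over the plate at about (225,160), just above its surface. I'll keep lowering.

{"op": "arm_command", "data": {
  "commands": [
    {"tx": 0, "ty": 0, "tz": 0.001, "twist": 0},
    {"tx": 0, "ty": 0, "tz": 0.002, "twist": 0},
    {"tx": 0, "ty": 0, "tz": 0.002, "twist": 0},
    {"tx": 0, "ty": 0, "tz": 0.002, "twist": 0},
    {"tx": 0, "ty": 0, "tz": 0.002, "twist": 0},
    {"tx": 0, "ty": 0, "tz": 0.002, "twist": 0},
    {"tx": 0, "ty": 0, "tz": 0.002, "twist": 0},
    {"tx": 0, "ty": 0, "tz": 0.002, "twist": 0}
  ]
}}

```text
t: 11.9
eef_pos: [0.5958, 0.0083, 0.0655]
ee_rot: [-3.142, 0.0, -1.645]
force: [-0.2, -0.5, 0.0]
width: 0.0003
gripper_force: 0.0
```

{"op": "arm_command", "data": {
  "commands": [
    {"tx": 0, "ty": 0, "tz": 0.001, "twist": 0},
    {"tx": 0, "ty": 0, "tz": 0.002, "twist": 0},
    {"tx": 0, "ty": 0, "tz": 0.002, "twist": 0},
    {"tx": 0, "ty": 0, "tz": 0.002, "twist": 0},
    {"tx": 0, "ty": 0, "tz": 0.002, "twist": 0},
    {"tx": 0, "ty": 0, "tz": 0.002, "twist": 0},
    {"tx": 0, "ty": 0, "tz": 0.002, "twist": 0},
    {"tx": 0, "ty": 0, "tz": 0.002, "twist": 0}
  ]
}}

```text
t: 12.57
eef_pos: [0.5958, 0.0083, 0.065]
ee_rot: [-3.142, -0.0, -1.645]
force: [0.2, 0.6, -0.5]
width: 0.0005
gripper_force: 0.0
```

{"op": "arm_command", "data": {
  "commands": [
    {"tx": 0, "ty": 0, "tz": 0.001, "twist": 0},
    {"tx": 0, "ty": 0, "tz": 0.002, "twist": 0},
    {"tx": 0, "ty": 0, "tz": 0.002, "twist": 0},
    {"tx": 0, "ty": 0, "tz": 0.002, "twist": 0},
    {"tx": 0, "ty": 0, "tz": 0.002, "twist": 0},
    {"tx": 0, "ty": 0, "tz": 0.002, "twist": 0},
    {"tx": 0, "ty": 0, "tz": 0.002, "twist": 0},
    {"tx": 0, "ty": 0, "tz": 0.002, "twist": 0}
  ]
}}

```text
t: 13.23
eef_pos: [0.5959, 0.0083, 0.0645]
ee_rot: [-3.142, -0.0, -1.645]
force: [-0.4, 0.6, 0.1]
width: 0.0005
gripper_force: 0.0
```

{"op": "arm_command", "data": {
  "commands": [
    {"tx": 0, "ty": 0, "tz": 0.001, "twist": 0},
    {"tx": 0, "ty": 0, "tz": 0.002, "twist": 0},
    {"tx": 0, "ty": 0, "tz": 0.002, "twist": 0},
    {"tx": 0, "ty": 0, "tz": 0.002, "twist": 0},
    {"tx": 0, "ty": 0, "tz": 0.002, "twist": 0},
    {"tx": 0, "ty": 0, "tz": 0.002, "twist": 0},
    {"tx": 0, "ty": 0, "tz": 0.002, "twist": 0},
    {"tx": 0, "ty": 0, "tz": 0.002, "twist": 0}
  ]
}}

```text
t: 13.9
eef_pos: [0.5959, 0.0083, 0.064]
ee_rot: [-3.142, 0.0, -1.645]
force: [-0.5, 0.0, -0.9]
width: 0.0002
gripper_force: 0.0
```

Run:
```python
from h import *
s=get_state();print({k:np.round(v,4) for k,v in s.items()})
im=grab_frame("wrist");save("pics/w3.png",cv2.resize(im[100:400,120:520],(800,600),interpolation=cv2.INTER_CUBIC))
```

```text
{'t': np.float64(13.9), 'q': array([ 0.3416,  0.3471, -0.3361, -0.    , -0.8875, -0.4157]), 'qd': array([ 0.0013, -0.    ,  0.0001,  0.    ,  0.0007, -0.001 ]), 'joint_efforts': array([ 2.00000e-04, -5.21873e+01,  2.41744e+01,  5.77460e+00,
        1.70000e-03,  0.00000e+00]), 'eef_pos': array([0.5959, 0.0083, 0.064 ]), 'ee_rot': array([-3.1416,  0.    , -1.645 ]), 'force': array([-0.4528,  0.0197, -0.9282]), 'moment': array([ 0.0943, -0.0572, -0.009 ]), 'gripper_force': np.float64(0.0), 'width': np.float64(0.0002)}
```

View pics/w3.png

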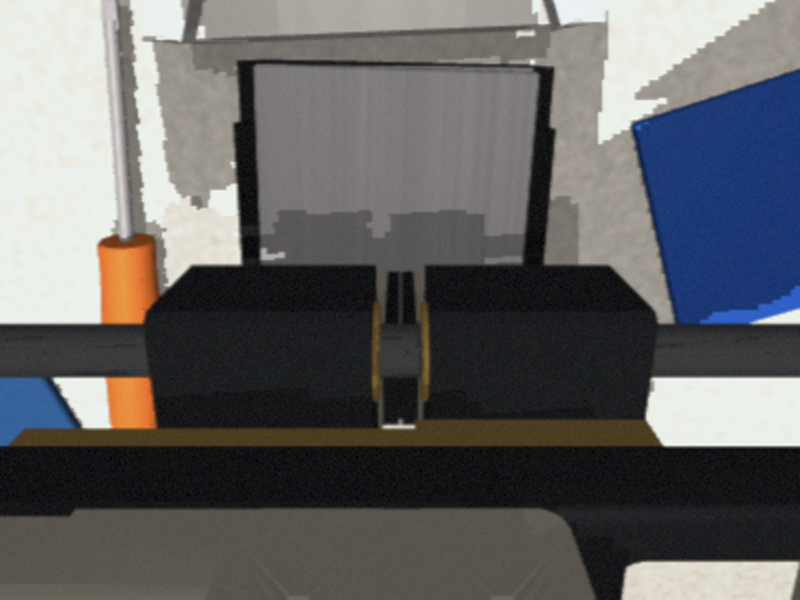

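The plate lies under the fingers, with its front edge at crop row 65 and no shift visible. Its 90 mm width there puts its top at about z = 0.064, so contact is close.

{"op": "arm_command", "data": {
  "commands": [
    {"tx": 0, "ty": 0, "tz": 0.001, "twist": 0},
    {"tx": 0, "ty": 0, "tz": 0.002, "twist": 0},
    {"tx": 0, "ty": 0, "tz": 0.002, "twist": 0},
    {"tx": 0, "ty": 0, "tz": 0.002, "twist": 0},
    {"tx": 0, "ty": 0, "tz": 0.002, "twist": 0},
    {"tx": 0, "ty": 0, "tz": 0.002, "twist": 0},
    {"tx": 0, "ty": 0, "tz": 0.002, "twist": 0},
    {"tx": 0, "ty": 0, "tz": 0.002, "twist": 0}
  ]
}}

```text
t: 14.62
eef_pos: [0.5958, 0.0083, 0.0635]
ee_rot: [-3.142, -0.0, -1.645]
force: [0.9, -0.8, -0.9]
width: 0.0007
gripper_force: 0.0
```

{"op": "arm_command", "data": {
  "commands": [
    {"tx": 0, "ty": 0, "tz": 0.001, "twist": 0},
    {"tx": 0, "ty": 0, "tz": 0.002, "twist": 0},
    {"tx": 0, "ty": 0, "tz": 0.003, "twist": 0},
    {"tx": 0, "ty": 0, "tz": 0.003, "twist": 0},
    {"tx": 0, "ty": 0, "tz": 0.003, "twist": 0},
    {"tx": 0, "ty": 0, "tz": 0.003, "twist": 0},
    {"tx": 0, "ty": 0, "tz": 0.003, "twist": 0},
    {"tx": 0, "ty": 0, "tz": 0.003, "twist": 0}
  ]
}}

```text
t: 15.28
eef_pos: [0.5958, 0.0083, 0.0628]
ee_rot: [-3.142, 0.0, -1.645]
force: [0.6, 0.3, 0.6]
width: 0.0006
gripper_force: 0.0
```

{"op": "arm_command", "data": {
  "commands": [
    {"tx": 0, "ty": 0, "tz": 0.001, "twist": 0},
    {"tx": 0, "ty": 0, "tz": 0.002, "twist": 0},
    {"tx": 0, "ty": 0, "tz": 0.003, "twist": 0},
    {"tx": 0, "ty": 0, "tz": 0.003, "twist": 0},
    {"tx": 0, "ty": 0, "tz": 0.003, "twist": 0},
    {"tx": 0, "ty": 0, "tz": 0.003, "twist": 0},
    {"tx": 0, "ty": 0, "tz": 0.003, "twist": 0},
    {"tx": 0, "ty": 0, "tz": 0.003, "twist": 0}
  ]
}}

```text
t: 15.95
eef_pos: [0.5958, 0.0083, 0.062]
ee_rot: [-3.142, -0.0, -1.645]
force: [-0.5, 0.1, -0.1]
width: 0.0006
gripper_force: 0.0
```

{"op": "arm_command", "data": {
  "commands": [
    {"tx": 0, "ty": 0, "tz": 0.001, "twist": 0},
    {"tx": 0, "ty": 0, "tz": 0.002, "twist": 0},
    {"tx": 0, "ty": 0, "tz": 0.003, "twist": 0},
    {"tx": 0, "ty": 0, "tz": 0.003, "twist": 0},
    {"tx": 0, "ty": 0, "tz": 0.003, "twist": 0},
    {"tx": 0, "ty": 0, "tz": 0.003, "twist": 0},
    {"tx": 0, "ty": 0, "tz": 0.003, "twist": 0},
    {"tx": 0, "ty": 0, "tz": 0.003, "twist": 0}
  ]
}}

```text
t: 16.62
eef_pos: [0.5958, 0.0082, 0.0613]
ee_rot: [-3.142, 0.0, -1.645]
force: [-0.3, -0.2, 0.3]
width: 0.0002
gripper_force: 0.0
```

{"op": "arm_command", "data": {
  "commands": [
    {"tx": 0, "ty": 0, "tz": 0.001, "twist": 0},
    {"tx": 0, "ty": 0, "tz": 0.002, "twist": 0},
    {"tx": 0, "ty": 0, "tz": 0.003, "twist": 0},
    {"tx": 0, "ty": 0, "tz": 0.003, "twist": 0},
    {"tx": 0, "ty": 0, "tz": 0.003, "twist": 0},
    {"tx": 0, "ty": 0, "tz": 0.003, "twist": 0},
    {"tx": 0, "ty": 0, "tz": 0.003, "twist": 0},
    {"tx": 0, "ty": 0, "tz": 0.003, "twist": 0}
  ]
}}

```text
t: 17.28
eef_pos: [0.5959, 0.0083, 0.0605]
ee_rot: [-3.142, 0.0, -1.645]
force: [-0.2, -0.4, -0.4]
width: 0.0
gripper_force: 0.0
```

Run:
```python
from h import *
np.set_printoptions(precision=4,suppress=True)
s=get_state();print(s["t"],s["eef_pos"],s["force"],s["moment"])
r={c:(grab_frame(c),)for c in("scene","side")}
for q in("fence","cover1","mouth","hood","seat"):
    R={c:[d["uv"] for d in spot_point(q,c)[:3]] for c in r}
    for a in R["scene"]:
        for b in R["side"]:
            t=tri(("scene",a),("side",b)); e=np.linalg.norm(proj("scene",t)-a)+np.linalg.norm(proj("side",t)-b)
            if e<6: print(q,np.round(a),np.round(b),t,round(e,1))
a=r["side"][0][170:230,300:370];b=r["scene"][0][190:260,270:340]
o=np.zeros((600,800,3),np.uint8)
o[:343,:400]=cv2.resize(a,(400,343),interpolation=cv2.INTER_CUBIC);o[:400,400:]=cv2.resize(b,(400,400),interpolation=cv2.INTER_CUBIC);save("pics/c2.png",o)
```

```text
17.2833 [0.5959 0.0083 0.0605] [-0.2023 -0.3698 -0.4376] [ 0.0322 -0.0806  0.0242]
fence [322. 226.] [335. 188.] [0.6095 0.0464 0.0741] 1.2
cover1 [305. 222.] [332. 206.] [0.5877 0.0014 0.0515] 2.1
cover1 [305. 222.] [334. 207.] [ 0.5909 -0.001   0.0511] 4.9
cover1 [316. 185.] [281. 222.] [ 0.436   0.02   -0.0055] 0.2
mouth [165. 280.] [434. 282.] [ 0.7672 -0.3137  0.0613] 0.2
mouth [278. 223.] [344. 224.] [ 0.5996 -0.0689  0.0501] 5.3
hood [235. 215.] [350. 244.] [ 0.5931 -0.1705  0.0822] 1.6
hood [128. 275.] [451. 314.] [ 0.7643 -0.4021  0.0662] 1.4
```

View pics/c2.png

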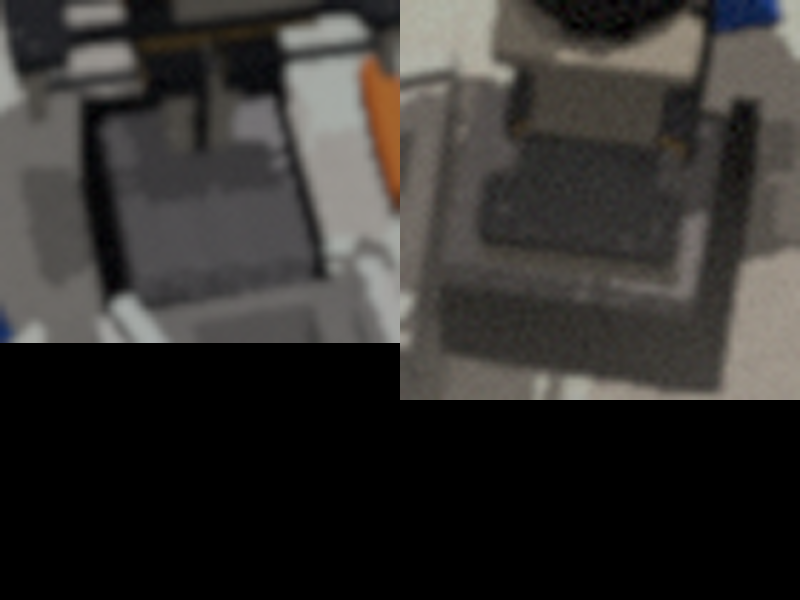

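Run:
```python
from h import *
np.set_printoptions(precision=1,suppress=True)
for z in (.0605,.07,.08): print("tcp",z,proj("side",(.5959,.0083,z)),proj("scene",(.5959,.0083,z)))
d=np.array([-.072,-1]);n=np.array([1,-.072])
for z in (.058,.064,.0695):
    for c in ("side","scene"):
        print(z,c,[proj(c,[*(np.array([.594,-.006])+sx*d+sy*n),z]) for sx in(-.055,.055) for sy in(-.045,.045)])
    print("fence",proj("side",(.6005,.0585,z+.0015)),proj("scene",(.6005,.0585,z+.0015)))
print("crop pts side", [(300+u*.175,170+v*.175) for u,v in((100,108),(283,105),(135,305),(318,280),(205,150))])
for c in("side","scene"): print(np.array(calibration(c)["extrinsics"])[:3,3]*100)
```

```text
tcp 0.0605 [333.2 200.7] [307.  223.7]
tcp 0.07 [333.3 198.6] [307.  221.9]
tcp 0.08 [333.4 196.2] [307. 220.]
0.058 side [array([315.6, 193.3]), array([344.9, 189.6]), array([322. , 221.4]), array([353.3, 217.2])]
0.058 scene [array([325.4, 210.4]), array([320.8, 242. ]), array([282.8, 205.2]), array([276.6, 236.4])]
fence [330.3 188.8] [326.9 226.8]
0.064 side [array([315.5, 192. ]), array([345. , 188.2]), array([322.1, 220. ]), array([353.4, 215.8])]
0.064 scene [array([325.5, 209.3]), array([320.9, 240.9]), array([282.7, 204. ]), array([276.5, 235.2])]
fence [330.3 187.4] [327.  225.6]
0.0695 side [array([315.5, 190.7]), array([345.1, 187. ]), array([322.1, 218.8]), array([353.5, 214.6])]
0.0695 scene [array([325.5, 208.2]), array([320.9, 239.9]), array([282.6, 202.9]), array([276.4, 234.2])]
fence [330.4 186.1] [327.  224.6]
crop pts side [(317.5, 188.9), (349.525, 188.375), (323.625, 223.375), (355.65, 219.0), (335.875, 196.25)]
[ 36.3 -75.2  93.9]
[120.5   5.9 119.3]
```

{"op": "arm_command", "data": {
  "commands": [
    {"tx": 0, "ty": 0, "tz": 0.001, "twist": 0},
    {"tx": 0, "ty": 0, "tz": 0.002, "twist": 0},
    {"tx": 0, "ty": 0, "tz": 0.003, "twist": 0},
    {"tx": 0, "ty": 0, "tz": 0.003, "twist": 0},
    {"tx": 0, "ty": 0, "tz": 0.003, "twist": 0},
    {"tx": 0, "ty": 0, "tz": 0.003, "twist": 0},
    {"tx": 0, "ty": 0, "tz": 0.003, "twist": 0},
    {"tx": 0, "ty": 0, "tz": 0.003, "twist": 0}
  ]
}}

```text
t: 18.55
eef_pos: [0.5959, 0.0083, 0.0598]
ee_rot: [-3.142, 0.0, -1.645]
force: [0.2, -1.0, -0.3]
width: 0.0005
gripper_force: 0.0
```

{"op": "arm_command", "data": {
  "commands": [
    {"tx": 0, "ty": 0, "tz": 0.001, "twist": 0},
    {"tx": 0, "ty": 0, "tz": 0.002, "twist": 0},
    {"tx": 0, "ty": 0, "tz": 0.003, "twist": 0},
    {"tx": 0, "ty": 0, "tz": 0.003, "twist": 0},
    {"tx": 0, "ty": 0, "tz": 0.003, "twist": 0},
    {"tx": 0, "ty": 0, "tz": 0.003, "twist": 0},
    {"tx": 0, "ty": 0, "tz": 0.003, "twist": 0},
    {"tx": 0, "ty": 0, "tz": 0.003, "twist": 0}
  ]
}}

```text
t: 19.22
eef_pos: [0.5959, 0.0083, 0.059]
ee_rot: [-3.142, 0.0, -1.645]
force: [0.1, 0.6, 0.6]
width: 0.0005
gripper_force: 0.0
```

{"op": "arm_command", "data": {
  "commands": [
    {"tx": 0, "ty": 0, "tz": 0.001, "twist": 0},
    {"tx": 0, "ty": 0, "tz": 0.002, "twist": 0},
    {"tx": 0, "ty": 0, "tz": 0.003, "twist": 0},
    {"tx": 0, "ty": 0, "tz": 0.003, "twist": 0},
    {"tx": 0, "ty": 0, "tz": 0.003, "twist": 0},
    {"tx": 0, "ty": 0, "tz": 0.003, "twist": 0},
    {"tx": 0, "ty": 0, "tz": 0.003, "twist": 0},
    {"tx": 0, "ty": 0, "tz": 0.003, "twist": 0}
  ]
}}

```text
t: 19.88
eef_pos: [0.5958, 0.0082, 0.0583]
ee_rot: [3.142, 0.0, -1.645]
force: [0.6, -1.0, 0.2]
width: 0.0002
gripper_force: 0.0
```

Run:
```python
from h import *
np.set_printoptions(precision=1,suppress=True,linewidth=200)
c=calibration("wrist");T=np.array(c["extrinsics"]);K=np.array(c["camera_matrix"]);s=get_state();print(s["eef_pos"],T[:3,3])
g=cv2.GaussianBlur(grab_frame("wrist"),(1,5),0).mean(2)
for r in (136,142,148,156,164,172):
    d=np.gradient(g[r]);L=230+np.argmax(d[230:270]);Rr=375+np.argmin(d[375:410])
    def sub(i,sg): w=np.clip(sg*d[i-2:i+3],0,None);return (w*np.arange(i-2,i+3)).sum()/w.sum()
    l,rr=sub(L,1),sub(Rr,-1)
    # width scale: choose z so that perpendicular width 0.09 (row slightly oblique, cos~1)
    f=lambda z:np.linalg.norm(ray("wrist",(rr,r),z)-ray("wrist",(l,r),z))
    zs=np.linspace(.03,.09,601);z=zs[np.argmin([abs(f(z)-.09) for z in zs])]
    print(r,l,rr,"z for 90mm",round(z,4),ray("wrist",(l,r),z)[:2]*1000,ray("wrist",(rr,r),z)[:2]*1000)
print(g[148,235:275],g[148,375:410]); print(g[118:140,320])
```

```text
[0.6 0.  0.1] [ 0.6 -0.1  0.2]
136 243.77462437395653 390.5862944162436 z for 90mm 0.066 [636.8 -61.1] [547.1 -54.4]
142 244.16161616161617 391.01294498381884 z for 90mm 0.067 [636.8 -57.5] [547.1 -50.8]Traceback (most recent call last):
  File "<stdin>", line 11, in <module>
  File "<stdin>", line 10, in <lambda>
  File "h.py", line 4, in ray
    c=calibration(cam);K=np.array(c["camera_matrix"]);T=np.array(c["extrinsics"])
ValueError: time passes only in moves, steps and waits
```

{"op": "arm_command", "data": {
  "commands": [
    {"tx": 0, "ty": 0, "tz": 0.001, "twist": 0},
    {"tx": 0, "ty": 0, "tz": 0.002, "twist": 0},
    {"tx": 0, "ty": 0, "tz": 0.003, "twist": 0},
    {"tx": 0, "ty": 0, "tz": 0.004, "twist": 0},
    {"tx": 0, "ty": 0, "tz": 0.005, "twist": 0},
    {"tx": 0, "ty": 0, "tz": 0.006, "twist": 0},
    {"tx": 0, "ty": 0, "tz": 0.006, "twist": 0},
    {"tx": 0, "ty": 0, "tz": 0.006, "twist": 0}
  ]
}}

```text
t: 20.6
eef_pos: [0.5958, 0.0083, 0.0567]
ee_rot: [3.142, -0.0, -1.645]
force: [0.1, 0.3, -0.0]
width: 0.0004
gripper_force: 0.0
```

{"op": "arm_command", "data": {
  "commands": [
    {"tx": 0, "ty": 0, "tz": 0.001, "twist": 0},
    {"tx": 0, "ty": 0, "tz": 0.002, "twist": 0},
    {"tx": 0, "ty": 0, "tz": 0.003, "twist": 0},
    {"tx": 0, "ty": 0, "tz": 0.004, "twist": 0},
    {"tx": 0, "ty": 0, "tz": 0.004, "twist": 0},
    {"tx": 0, "ty": 0, "tz": 0.004, "twist": 0},
    {"tx": 0, "ty": 0, "tz": 0.004, "twist": 0},
    {"tx": 0, "ty": 0, "tz": 0.004, "twist": 0}
  ]
}}

```text
t: 21.27
eef_pos: [0.5958, 0.0082, 0.0558]
ee_rot: [3.142, -0.0, -1.645]
force: [-0.7, -0.5, -0.3]
width: 0.0002
gripper_force: 0.0
```

{"op": "arm_command", "data": {
  "commands": [
    {"tx": 0, "ty": 0, "tz": 0.001, "twist": 0},
    {"tx": 0, "ty": 0, "tz": 0.002, "twist": 0},
    {"tx": 0, "ty": 0, "tz": 0.003, "twist": 0},
    {"tx": 0, "ty": 0, "tz": 0.004, "twist": 0},
    {"tx": 0, "ty": 0, "tz": 0.004, "twist": 0},
    {"tx": 0, "ty": 0, "tz": 0.004, "twist": 0},
    {"tx": 0, "ty": 0, "tz": 0.004, "twist": 0},
    {"tx": 0, "ty": 0, "tz": 0.004, "twist": 0}
  ]
}}

```text
t: 21.93
eef_pos: [0.5958, 0.0083, 0.0548]
ee_rot: [-3.142, 0.0, -1.645]
force: [0.3, 0.3, 0.9]
width: 0.0003
gripper_force: 0.0
```

{"op": "arm_command", "data": {
  "commands": [
    {"tx": 0, "ty": 0, "tz": 0.001, "twist": 0},
    {"tx": 0, "ty": 0, "tz": 0.002, "twist": 0},
    {"tx": 0, "ty": 0, "tz": 0.003, "twist": 0},
    {"tx": 0, "ty": 0, "tz": 0.003, "twist": 0},
    {"tx": 0, "ty": 0, "tz": 0.003, "twist": 0},
    {"tx": 0, "ty": 0, "tz": 0.003, "twist": 0},
    {"tx": 0, "ty": 0, "tz": 0.003, "twist": 0},
    {"tx": 0, "ty": 0, "tz": 0.003, "twist": 0}
  ]
}}

```text
t: 22.6
eef_pos: [0.5958, 0.0083, 0.054]
ee_rot: [3.142, 0.0, -1.645]
force: [0.6, 0.5, 0.8]
width: 0.0002
gripper_force: 0.0
```

{"op": "arm_command", "data": {
  "commands": [
    {"tx": 0, "ty": 0, "tz": 0.001, "twist": 0},
    {"tx": 0, "ty": 0, "tz": 0.002, "twist": 0},
    {"tx": 0, "ty": 0, "tz": 0.003, "twist": 0},
    {"tx": 0, "ty": 0, "tz": 0.003, "twist": 0},
    {"tx": 0, "ty": 0, "tz": 0.003, "twist": 0},
    {"tx": 0, "ty": 0, "tz": 0.003, "twist": 0},
    {"tx": 0, "ty": 0, "tz": 0.003, "twist": 0},
    {"tx": 0, "ty": 0, "tz": 0.003, "twist": 0}
  ]
}}

```text
t: 23.27
eef_pos: [0.5958, 0.0082, 0.0533]
ee_rot: [-3.142, -0.0, -1.645]
force: [-0.8, 0.4, -0.5]
width: 0.0005
gripper_force: 0.0
```

{"op": "arm_command", "data": {
  "commands": [
    {"tx": 0, "ty": 0, "tz": 0.001, "twist": 0},
    {"tx": 0, "ty": 0, "tz": 0.002, "twist": 0},
    {"tx": 0, "ty": 0, "tz": 0.003, "twist": 0},
    {"tx": 0, "ty": 0, "tz": 0.004, "twist": 0},
    {"tx": 0, "ty": 0, "tz": 0.005, "twist": 0},
    {"tx": 0, "ty": 0, "tz": 0.005, "twist": 0},
    {"tx": 0, "ty": 0, "tz": 0.005, "twist": 0},
    {"tx": 0, "ty": 0, "tz": 0.005, "twist": 0}
  ]
}}

```text
t: 23.93
eef_pos: [0.5958, 0.0082, 0.052]
ee_rot: [-3.142, -0.0, -1.645]
force: [0.2, -0.1, 0.1]
width: 0.0003
gripper_force: 0.0
```

{"op": "arm_command", "data": {
  "commands": [
    {"tx": 0, "ty": 0, "tz": 0.001, "twist": 0},
    {"tx": 0, "ty": 0, "tz": 0.002, "twist": 0},
    {"tx": 0, "ty": 0, "tz": 0.003, "twist": 0},
    {"tx": 0, "ty": 0, "tz": 0.004, "twist": 0},
    {"tx": 0, "ty": 0, "tz": 0.004, "twist": 0},
    {"tx": 0, "ty": 0, "tz": 0.004, "twist": 0},
    {"tx": 0, "ty": 0, "tz": 0.004, "twist": 0},
    {"tx": 0, "ty": 0, "tz": 0.004, "twist": 0}
  ]
}}

```text
t: 24.6
eef_pos: [0.5958, 0.0083, 0.051]
ee_rot: [-3.142, 0.0, -1.645]
force: [0.4, -0.8, 0.4]
width: 0.0003
gripper_force: 0.0
```

{"op": "arm_command", "data": {
  "commands": [
    {"tx": 0, "ty": 0, "tz": 0.001, "twist": 0},
    {"tx": 0, "ty": 0, "tz": 0.002, "twist": 0},
    {"tx": 0, "ty": 0, "tz": 0.003, "twist": 0},
    {"tx": 0, "ty": 0, "tz": 0.004, "twist": 0},
    {"tx": 0, "ty": 0, "tz": 0.004, "twist": 0},
    {"tx": 0, "ty": 0, "tz": 0.004, "twist": 0},
    {"tx": 0, "ty": 0, "tz": 0.004, "twist": 0},
    {"tx": 0, "ty": 0, "tz": 0.004, "twist": 0}
  ]
}}

```text
t: 25.27
eef_pos: [0.5958, 0.0083, 0.05]
ee_rot: [3.142, -0.0, -1.645]
force: [0.3, 1.0, -1.1]
width: 0.0002
gripper_force: 0.0
```

{"op": "arm_command", "data": {
  "commands": [
    {"tx": 0, "ty": 0, "tz": 0.001, "twist": 0},
    {"tx": 0, "ty": 0, "tz": 0.002, "twist": 0},
    {"tx": 0, "ty": 0, "tz": 0.003, "twist": 0},
    {"tx": 0, "ty": 0, "tz": 0.003, "twist": 0},
    {"tx": 0, "ty": 0, "tz": 0.003, "twist": 0},
    {"tx": 0, "ty": 0, "tz": 0.003, "twist": 0},
    {"tx": 0, "ty": 0, "tz": 0.003, "twist": 0},
    {"tx": 0, "ty": 0, "tz": 0.003, "twist": 0}
  ]
}}

```text
t: 25.93
eef_pos: [0.5958, 0.0083, 0.0493]
ee_rot: [-3.142, 0.0, -1.645]
force: [0.7, -0.3, 0.2]
width: 0.0006
gripper_force: 0.0
```

Run:
```python
from h import *
a=grab_frame("side")[160:235,290:390];b=grab_frame("wrist")[90:270,220:420]
f=lambda x:np.clip((x.astype(float)/255)**.5*255,0,255).astype(np.uint8)
o=np.zeros((600,800,3),np.uint8)
o[:300,:400]=cv2.resize(f(a),(400,300),interpolation=cv2.INTER_CUBIC);o[:360,400:]=cv2.resize(f(b),(400,360),interpolation=cv2.INTER_CUBIC);save("pics/c3.png",o[:360])
print(get_state()["force"])
```

```text
[ 0.12485402 -0.30143015 -0.19373872]
```

View pics/c3.png

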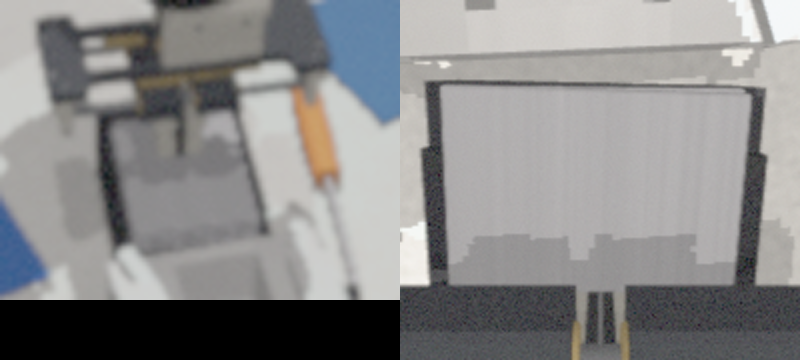

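The side crop shows both fingertips ending at (180,155), full-frame (335,199). That is the image height of z≈0.070, so the real tips sit about 20 mm above the reported TCP and are almost on the plate. I'll creep on from here.

{"op": "arm_command", "data": {
  "commands": [
    {"tx": 0, "ty": 0, "tz": 0.001, "twist": 0},
    {"tx": 0, "ty": 0, "tz": 0.002, "twist": 0},
    {"tx": 0, "ty": 0, "tz": 0.003, "twist": 0},
    {"tx": 0, "ty": 0, "tz": 0.003, "twist": 0},
    {"tx": 0, "ty": 0, "tz": 0.003, "twist": 0},
    {"tx": 0, "ty": 0, "tz": 0.003, "twist": 0},
    {"tx": 0, "ty": 0, "tz": 0.003, "twist": 0},
    {"tx": 0, "ty": 0, "tz": 0.003, "twist": 0}
  ]
}}

```text
t: 26.7
eef_pos: [0.5958, 0.0082, 0.0485]
ee_rot: [-3.142, -0.0, -1.645]
force: [0.2, -0.3, -0.3]
width: 0.0004
gripper_force: 0.0
```

{"op": "arm_command", "data": {
  "commands": [
    {"tx": 0, "ty": 0, "tz": 0.001, "twist": 0},
    {"tx": 0, "ty": 0, "tz": 0.002, "twist": 0},
    {"tx": 0, "ty": 0, "tz": 0.003, "twist": 0},
    {"tx": 0, "ty": 0, "tz": 0.003, "twist": 0},
    {"tx": 0, "ty": 0, "tz": 0.003, "twist": 0},
    {"tx": 0, "ty": 0, "tz": 0.003, "twist": 0},
    {"tx": 0, "ty": 0, "tz": 0.003, "twist": 0},
    {"tx": 0, "ty": 0, "tz": 0.003, "twist": 0}
  ]
}}

```text
t: 27.37
eef_pos: [0.5958, 0.0083, 0.0478]
ee_rot: [3.142, 0.0, -1.645]
force: [-0.4, 0.5, 0.6]
width: 0.0003
gripper_force: 0.0
```

{"op": "arm_command", "data": {
  "commands": [
    {"tx": 0, "ty": 0, "tz": 0.001, "twist": 0},
    {"tx": 0, "ty": 0, "tz": 0.002, "twist": 0},
    {"tx": 0, "ty": 0, "tz": 0.003, "twist": 0},
    {"tx": 0, "ty": 0, "tz": 0.003, "twist": 0},
    {"tx": 0, "ty": 0, "tz": 0.003, "twist": 0},
    {"tx": 0, "ty": 0, "tz": 0.003, "twist": 0},
    {"tx": 0, "ty": 0, "tz": 0.003, "twist": 0},
    {"tx": 0, "ty": 0, "tz": 0.003, "twist": 0}
  ]
}}

```text
t: 28.03
eef_pos: [0.5958, 0.0083, 0.047]
ee_rot: [3.142, -0.0, -1.645]
force: [-0.7, -0.7, 0.6]
width: 0.0004
gripper_force: 0.0
```

{"op": "arm_command", "data": {
  "commands": [
    {"tx": 0, "ty": 0, "tz": 0.001, "twist": 0},
    {"tx": 0, "ty": 0, "tz": 0.002, "twist": 0},
    {"tx": 0, "ty": 0, "tz": 0.003, "twist": 0},
    {"tx": 0, "ty": 0, "tz": 0.003, "twist": 0},
    {"tx": 0, "ty": 0, "tz": 0.003, "twist": 0},
    {"tx": 0, "ty": 0, "tz": 0.003, "twist": 0},
    {"tx": 0, "ty": 0, "tz": 0.003, "twist": 0},
    {"tx": 0, "ty": 0, "tz": 0.003, "twist": 0}
  ]
}}

```text
t: 28.7
eef_pos: [0.5958, 0.0083, 0.0463]
ee_rot: [-3.142, 0.0, -1.645]
force: [0.1, 0.2, 0.6]
width: 0.0004
gripper_force: 0.0
```

{"op": "arm_command", "data": {
  "commands": [
    {"tx": 0, "ty": 0, "tz": 0.001, "twist": 0},
    {"tx": 0, "ty": 0, "tz": 0.002, "twist": 0},
    {"tx": 0, "ty": 0, "tz": 0.003, "twist": 0},
    {"tx": 0, "ty": 0, "tz": 0.004, "twist": 0},
    {"tx": 0, "ty": 0, "tz": 0.004, "twist": 0},
    {"tx": 0, "ty": 0, "tz": 0.004, "twist": 0},
    {"tx": 0, "ty": 0, "tz": 0.004, "twist": 0},
    {"tx": 0, "ty": 0, "tz": 0.004, "twist": 0}
  ]
}}

```text
t: 29.37
eef_pos: [0.5959, 0.0083, 0.0453]
ee_rot: [-3.142, 0.0, -1.645]
force: [-0.6, 1.2, -0.8]
width: 0.0004
gripper_force: 0.0
```

{"op": "arm_command", "data": {
  "commands": [
    {"tx": 0, "ty": 0, "tz": 0.001, "twist": 0},
    {"tx": 0, "ty": 0, "tz": 0.002, "twist": 0},
    {"tx": 0, "ty": 0, "tz": 0.003, "twist": 0},
    {"tx": 0, "ty": 0, "tz": 0.004, "twist": 0},
    {"tx": 0, "ty": 0, "tz": 0.004, "twist": 0},
    {"tx": 0, "ty": 0, "tz": 0.004, "twist": 0},
    {"tx": 0, "ty": 0, "tz": 0.004, "twist": 0},
    {"tx": 0, "ty": 0, "tz": 0.004, "twist": 0}
  ]
}}

```text
t: 30.03
eef_pos: [0.5958, 0.0083, 0.0443]
ee_rot: [-3.142, 0.0, -1.645]
force: [0.2, 0.3, -0.3]
width: 0.0006
gripper_force: 0.0
```

{"op": "arm_command", "data": {
  "commands": [
    {"tx": 0, "ty": 0, "tz": 0.001, "twist": 0},
    {"tx": 0, "ty": 0, "tz": 0.002, "twist": 0},
    {"tx": 0, "ty": 0, "tz": 0.003, "twist": 0},
    {"tx": 0, "ty": 0, "tz": 0.004, "twist": 0},
    {"tx": 0, "ty": 0, "tz": 0.004, "twist": 0},
    {"tx": 0, "ty": 0, "tz": 0.004, "twist": 0},
    {"tx": 0, "ty": 0, "tz": 0.004, "twist": 0},
    {"tx": 0, "ty": 0, "tz": 0.004, "twist": 0}
  ]
}}

```text
t: 30.7
eef_pos: [0.5958, 0.0083, 0.0433]
ee_rot: [-3.142, 0.0, -1.645]
force: [-0.4, -0.2, -0.3]
width: 0.0007
gripper_force: 0.0
```

{"op": "arm_command", "data": {
  "commands": [
    {"tx": 0, "ty": 0, "tz": 0.001, "twist": 0},
    {"tx": 0, "ty": 0, "tz": 0.002, "twist": 0},
    {"tx": 0, "ty": 0, "tz": 0.003, "twist": 0},
    {"tx": 0, "ty": 0, "tz": 0.004, "twist": 0},
    {"tx": 0, "ty": 0, "tz": 0.004, "twist": 0},
    {"tx": 0, "ty": 0, "tz": 0.004, "twist": 0},
    {"tx": 0, "ty": 0, "tz": 0.004, "twist": 0},
    {"tx": 0, "ty": 0, "tz": 0.004, "twist": 0}
  ]
}}

```text
t: 31.37
eef_pos: [0.5958, 0.0083, 0.0423]
ee_rot: [-3.142, 0.0, -1.645]
force: [1.0, -0.3, -0.8]
width: 0.0005
gripper_force: 0.0
```

Run:
```python
from h import *
np.set_printoptions(precision=0,suppress=True,linewidth=220)
a=grab_frame("side").mean(2)
print(get_state()["force"]);print(a[186:214,326:346].astype(int))
```

```text
[-1.  0. -0.]
[[ 19  18  18  17  19  17  17  20  20  24  34  37  32  24  18  16  14  15  16  14]
 [ 23  17  19  18  17  17  17  15  21  22  38  45  40  22  14  14  19  10  16  11]
 [ 23  18  17  16  16  15  14  14  13  25  42  53  44  25  17  17  17  18  18  18]
 [ 20  11  15  17  13  16  15  15  15  21  45  59  50  32  23  25  34  44  48  53]
 [ 16  14  15  18  17  22  20  18  16  24  45  62  57  45  43  52  68  82  91  93]
 [ 25  23  28  32  34  36  38  34  18  21  45  63  65  62  65  76  93 105 109 109]
 [ 40  41  50  54  57  58  58  47  28  22  46  65  68  69  72  86 102 106 102 104]
 [ 52  55  61  68  69  67  66  53  32  22  44  64  69  70  71  76  86  86  84  92]
 [ 59  60  61  67  70  69  65  48  25  25  46  63  68  70  68  63  67  66  67  77]
 [ 59  61  60  66  69  68  61  44  23  24  48  63  70  69  66  61  58  59  59  65]
 [ 59  59  60  62  69  69  65  49  24  25  47  65  70  70  66  59  58  58  58  59]
 [ 61  60  61  63  69  69  67  54  28  26  50  66  69  69  64  61  58  59  59  58]
 [ 59  59  59  63  69  71  67  55  33  29  49  65  70  68  65  60  60  60  58  60]
 [ 58  
[... 538 characters left out ...]
77  77  77  74  75  77  77  77  77]
 [ 72  72  72  73  73  72  76  77  77  77  78  80  80  79  78  80  79  79  79  79]
 [ 77  78  79  80  77  80  79  80  78  80  78  79  79  80  81  81  80  79  79  79]
 [ 78  79  80  81  80  81  80  80  78  77  79  80  80  80  81  82  81  79  78  80]
 [ 80  80  80  80  80  80  81  79  80  79  78  79  80  80  81  81  80  78  80  80]
 [ 78  80  79  81  81  82  82  80  78  78  80  79  80  80  81  80  80  80  80  79]
 [ 79  79  79  81  79  81  80  80  80  79  78  78  79  79  80  81  81  79  79  78]
 [ 79  78  80  80  80  80  80  80  80  80  79  80  80  80  81  81  80  81  80  79]
 [ 80  80  79  80  81  81  80  82  81  79  79  79  78  80  80  80  81  81  79  80]]
```

{"op": "arm_command", "data": {
  "commands": [
    {"tx": 0, "ty": 0, "tz": 0.001, "twist": 0},
    {"tx": 0, "ty": 0, "tz": 0.002, "twist": 0},
    {"tx": 0, "ty": 0, "tz": 0.003, "twist": 0},
    {"tx": 0, "ty": 0, "tz": 0.004, "twist": 0},
    {"tx": 0, "ty": 0, "tz": 0.005, "twist": 0},
    {"tx": 0, "ty": 0, "tz": 0.005, "twist": 0},
    {"tx": 0, "ty": 0, "tz": 0.005, "twist": 0},
    {"tx": 0, "ty": 0, "tz": 0.005, "twist": 0}
  ]
}}

```text
t: 32.08
eef_pos: [0.5958, 0.0083, 0.041]
ee_rot: [3.142, -0.0, -1.645]
force: [-0.5, 0.6, 0.4]
width: 0.0004
gripper_force: 0.0
```

{"op": "arm_command", "data": {
  "commands": [
    {"tx": 0, "ty": 0, "tz": 0.001, "twist": 0},
    {"tx": 0, "ty": 0, "tz": 0.002, "twist": 0},
    {"tx": 0, "ty": 0, "tz": 0.003, "twist": 0},
    {"tx": 0, "ty": 0, "tz": 0.004, "twist": 0},
    {"tx": 0, "ty": 0, "tz": 0.004, "twist": 0},
    {"tx": 0, "ty": 0, "tz": 0.004, "twist": 0},
    {"tx": 0, "ty": 0, "tz": 0.004, "twist": 0},
    {"tx": 0, "ty": 0, "tz": 0.004, "twist": 0}
  ]
}}

```text
t: 32.75
eef_pos: [0.5958, 0.0082, 0.04]
ee_rot: [-3.142, 0.0, -1.645]
force: [-0.1, 0.8, 0.0]
width: 0.0004
gripper_force: 0.0
```

{"op": "arm_command", "data": {
  "commands": [
    {"tx": 0, "ty": 0, "tz": 0.001, "twist": 0},
    {"tx": 0, "ty": 0, "tz": 0.002, "twist": 0},
    {"tx": 0, "ty": 0, "tz": 0.003, "twist": 0},
    {"tx": 0, "ty": 0, "tz": 0.004, "twist": 0},
    {"tx": 0, "ty": 0, "tz": 0.004, "twist": 0},
    {"tx": 0, "ty": 0, "tz": 0.004, "twist": 0},
    {"tx": 0, "ty": 0, "tz": 0.004, "twist": 0},
    {"tx": 0, "ty": 0, "tz": 0.004, "twist": 0}
  ]
}}

```text
t: 33.42
eef_pos: [0.5959, 0.0083, 0.0398]
ee_rot: [-3.141, 0.0, -1.645]
force: [-1.9, 0.3, 7.6]
width: 0.0004
gripper_force: 3.7
```

Contact at 7.6 N with reported TCP z ≈ 0.0398. Now I'll drag the plate along its axis while turning it to line up with the box.

{"op": "arm_command", "data": {
  "commands": [
    {"tx": 0.01, "ty": 0, "tz": 0, "twist": 0},
    {"tx": 0.025, "ty": -0.002, "tz": 0, "twist": -0.002},
    {"tx": 0.045, "ty": -0.004, "tz": 0, "twist": -0.004},
    {"tx": 0.065, "ty": -0.007, "tz": 0, "twist": -0.007},
    {"tx": 0.085, "ty": -0.01, "tz": 0, "twist": -0.01},
    {"tx": 0.1, "ty": -0.012, "tz": 0, "twist": -0.012},
    {"tx": 0.11, "ty": -0.012, "tz": 0, "twist": -0.012},
    {"tx": 0.11, "ty": -0.012, "tz": 0, "twist": -0.012}
  ]
}}

```text
t: 34.08
eef_pos: [0.5981, -0.0193, 0.0399]
ee_rot: [-3.139, 0.001, -1.607]
force: [1.3, 1.2, 5.0]
width: 0.0004
gripper_force: 2.5
```

```bash
cat > m.py <<'E'
from h import *
np.set_printoptions(precision=1,suppress=True,linewidth=200)
s=get_state();c=calibration("wrist");T=np.array(c["extrinsics"]);K=np.array(c["camera_matrix"])
print(s["t"],np.array(s["eef_pos"])*1000,s["force"],"cam",T[:3,3]*1000)
im=grab_frame("wrist");np.save("w.npy",im)
Z=dict(cover1=.0625,mouth=.0595,home=.0595,hood=.072)
for q in Z:
    for d in spot_point(q,"wrist")[:2]:
        r=T[:3,:3]@np.linalg.solve(K,[*d["uv"],1.]);p=T[:3,3]+r*(Z[q]-T[2,3])/r[2];print(q,d["uv"],round(d["score"],2),p*1000)
E
python3 m.py
python3 - <<'E'
import numpy as np,cv2
im=np.load("w.npy");cv2.imwrite("pics/w4.png",cv2.resize(im[20:270,180:460,::-1],(672,600),interpolation=cv2.INTER_CUBIC))
E
```

```text
34.0833 [598.1 -19.3  39.9] [1.3 1.2 5. ] cam [594.6 -90.9 226.8]
cover1 [314.5, 227.5] 0.78 [600.3 -31.4  62.5]
cover1 [509.1, 248.3] 0.68 [479.3 -13.3  62.5]
home [312.7, 18.0] 0.7 [ 596.6 -145.    59.5]
```

View pics/w4.png

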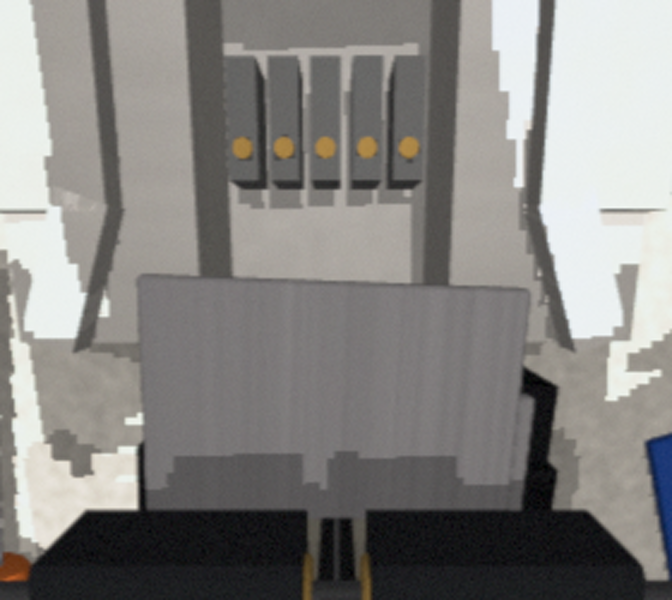

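The plate is sliding: its front edge is at crop (140,276)–(528,290), over the mouth between the flared guides. It sits about 2 mm right of the channel's middle (325) and is still turned about 0.036 rad. I'll go on with a small correction.

{"op": "arm_command", "data": {
  "commands": [
    {"tx": 0.01, "ty": -0.001, "tz": 0, "twist": -0.002},
    {"tx": 0.025, "ty": -0.002, "tz": 0, "twist": -0.005},
    {"tx": 0.045, "ty": -0.004, "tz": 0, "twist": -0.008},
    {"tx": 0.065, "ty": -0.006, "tz": 0, "twist": -0.011},
    {"tx": 0.085, "ty": -0.008, "tz": 0, "twist": -0.014},
    {"tx": 0.1, "ty": -0.008, "tz": 0, "twist": -0.014},
    {"tx": 0.11, "ty": -0.008, "tz": 0, "twist": -0.014},
    {"tx": 0.11, "ty": -0.008, "tz": 0, "twist": -0.014}
  ]
}}

```text
t: 35.0
eef_pos: [0.5988, -0.0467, 0.0398]
ee_rot: [-3.139, 0.0, -1.563]
force: [0.7, 2.9, 6.3]
width: 0.0003
gripper_force: 3.3
```

```bash
python3 m.py
python3 - <<'E'
import numpy as np,cv2
np.set_printoptions(linewidth=200)
g=cv2.GaussianBlur(np.load("w.npy"),(3,3),0).astype(float).mean(2)
for c in (260,280,360,380):  # plate front edge rows
    d=np.gradient(g[60:215,c]);o=np.argsort(-abs(d))[:4]+60;print(c,o,np.round(d[o-60],1))
for r in (150,160,180,200):
    d=np.gradient(g[r]);i=[k for k in range(190,440) if abs(d[k])>7 and abs(d[k])==abs(d[k-2:k+3]).max()];print(r,[(k,round(d[k])) for k in i])
E
```

```text
35.0 [598.8 -46.7  39.8] [0.7 2.9 6.3] cam [ 598.6 -118.3  226.8]
cover1 [316.2, 230.0] 0.73 [600.6 -57.1  62.5]
cover1 [502.5, 285.3] 0.68 [479.3 -19.8  62.5]
home [325.8, 74.8] 0.78 [ 595.7 -145.4   59.5]
hood [331.3, 25.0] 0.79 [ 593.6 -165.4   72. ]
260 [134 133 135 209] [-18.2 -12.8  -9.8  -9.5]
280 [136 210 209 137] [ 13.3 -11.2 -10.7  10. ]
360 [92 91 82 83] [-19.3 -14.3  13.2  13. ]
380 [139 138 140 142] [-18.5 -12.3 -10.    5.7]
150 [(191, 30), (220, -20), (225, -7), (235, -22), (403, -12), (411, 39)]
160 [(191, 28), (194, -28), (211, 28), (221, -29), (235, -23), (239, 11), (402, -7), (408, 23), (414, 10)]
180 [(192, 40), (196, -29), (228, -23), (234, 20), (239, -12), (398, 11), (404, -18), (411, 24), (417, 29), (434, -30)]
200 [(192, 40), (197, -29), (222, -21), (228, 19), (239, -12), (395, 10), (409, -16), (415, 22), (421, 20), (422, 20), (432, -30)]
```

{"op": "arm_command", "data": {
  "commands": [
    {"tx": 0.01, "ty": 0, "tz": 0, "twist": 0},
    {"tx": 0.025, "ty": 0.001, "tz": 0, "twist": 0},
    {"tx": 0.045, "ty": 0.002, "tz": 0, "twist": 0},
    {"tx": 0.065, "ty": 0.003, "tz": 0.001, "twist": 0},
    {"tx": 0.085, "ty": 0.005, "tz": 0.002, "twist": 0},
    {"tx": 0.1, "ty": 0.006, "tz": 0.002, "twist": 0},
    {"tx": 0.11, "ty": 0.006, "tz": 0.002, "twist": 0},
    {"tx": 0.11, "ty": 0.006, "tz": 0.002, "twist": 0}
  ]
}}

```text
t: 35.92
eef_pos: [0.5974, -0.0746, 0.0393]
ee_rot: [-3.14, 0.0, -1.563]
force: [0.9, 1.3, 6.1]
width: 0.0008
gripper_force: 3.1
```

{"op": "arm_command", "data": {
  "commands": [
    {"tx": 0.01, "ty": 0, "tz": 0, "twist": 0},
    {"tx": 0.025, "ty": 0.001, "tz": 0.001, "twist": 0},
    {"tx": 0.04, "ty": 0.002, "tz": 0.001, "twist": 0},
    {"tx": 0.055, "ty": 0.003, "tz": 0.002, "twist": 0},
    {"tx": 0.07, "ty": 0.004, "tz": 0.003, "twist": 0},
    {"tx": 0.08, "ty": 0.004, "tz": 0.003, "twist": 0},
    {"tx": 0.08, "ty": 0.004, "tz": 0.003, "twist": 0},
    {"tx": 0.08, "ty": 0.004, "tz": 0.003, "twist": 0}
  ]
}}

```text
t: 36.58
eef_pos: [0.5967, -0.0945, 0.0386]
ee_rot: [-3.14, -0.0, -1.563]
force: [-0.1, 2.0, 7.0]
width: 0.0004
gripper_force: 3.3
```

```bash
python3 m.py
python3 - <<'E'
import numpy as np,cv2
g=cv2.GaussianBlur(np.load("w.npy"),(3,3),0).astype(float).mean(2)
for c in (265,290,320,350,375):
    d=np.gradient(g[40:230,c]);o=[k+40 for k in range(3,187) if abs(d[k])>6 and abs(d[k])==abs(d[k-2:k+3]).max()];print(c,[(k,round(d[k-40])) for k in o])
E
```

```text
36.5833 [596.7 -94.5  38.6] [-0.1  2.   7. ] cam [ 596.5 -166.   225.6]
cover1 [490.1, 330.5] 0.79 [480.3 -33.8  62.5]
cover1 [315.1, 229.2] 0.71 [ 599.1 -105.8   62.5]
hood [325.7, 125.0] 0.71 [ 593.6 -166.9   72. ]
265 [(47, -41), (69, 31), (122, -9), (125, 8), (134, -6), (137, 6), (207, -11)]
290 [(123, -8), (126, 8), (135, -10), (138, 11), (208, -11)]
320 [(98, 13), (121, -11), (125, -8), (128, 7), (136, -6), (139, 9), (208, -12)]
350 [(98, 15), (126, -9), (129, 9), (140, 7), (208, -12)]
375 [(98, 16), (128, -10), (141, 8), (221, -12)]
```

{"op": "arm_command", "data": {
  "commands": [
    {"tx": 0.01, "ty": 0, "tz": 0.001, "twist": 0},
    {"tx": 0.02, "ty": 0.001, "tz": 0.001, "twist": 0},
    {"tx": 0.03, "ty": 0.001, "tz": 0.002, "twist": 0},
    {"tx": 0.04, "ty": 0.002, "tz": 0.003, "twist": 0},
    {"tx": 0.05, "ty": 0.002, "tz": 0.003, "twist": 0},
    {"tx": 0.06, "ty": 0.003, "tz": 0.004, "twist": 0},
    {"tx": 0.06, "ty": 0.003, "tz": 0.004, "twist": 0},
    {"tx": 0.06, "ty": 0.003, "tz": 0.004, "twist": 0}
  ]
}}

```text
t: 37.5
eef_pos: [0.5942, -0.1098, 0.0361]
ee_rot: [3.14, -0.0, -1.564]
force: [-0.4, 0.3, -0.5]
width: 0.0004
gripper_force: 0.0
```

{"op": "arm_command", "data": {
  "commands": [
    {"tx": 0, "ty": 0, "tz": 0.001, "twist": 0},
    {"tx": 0, "ty": 0, "tz": 0.002, "twist": 0},
    {"tx": 0, "ty": 0, "tz": 0.003, "twist": 0},
    {"tx": 0, "ty": 0, "tz": 0.003, "twist": 0},
    {"tx": 0, "ty": 0, "tz": 0.003, "twist": 0},
    {"tx": 0, "ty": 0, "tz": 0.003, "twist": 0},
    {"tx": 0, "ty": 0, "tz": 0.003, "twist": 0},
    {"tx": 0, "ty": 0, "tz": 0.003, "twist": 0}
  ]
}}

```text
t: 38.17
eef_pos: [0.5947, -0.1096, 0.0361]
ee_rot: [3.141, -0.0, -1.563]
force: [-4.5, -2.2, 4.7]
width: 0.0007
gripper_force: 2.4
```

{"op": "arm_command", "data": {
  "commands": [
    {"tx": 0.005, "ty": 0.002, "tz": 0.001, "twist": 0},
    {"tx": 0.015, "ty": 0.004, "tz": 0.001, "twist": 0},
    {"tx": 0.025, "ty": 0.005, "tz": 0.001, "twist": 0},
    {"tx": 0.035, "ty": 0.005, "tz": 0.001, "twist": 0},
    {"tx": 0.045, "ty": 0.006, "tz": 0.001, "twist": 0},
    {"tx": 0.055, "ty": 0.006, "tz": 0.001, "twist": 0},
    {"tx": 0.06, "ty": 0.006, "tz": 0.001, "twist": 0},
    {"tx": 0.06, "ty": 0.006, "tz": 0.001, "twist": 0}
  ]
}}

```text
t: 38.83
eef_pos: [0.5942, -0.1248, 0.036]
ee_rot: [-3.141, -0.0, -1.563]
force: [1.5, 1.2, 4.6]
width: 0.0005
gripper_force: 2.4
```

```bash
python3 m.py
python3 - <<'E'
import numpy as np,cv2
g=cv2.GaussianBlur(np.load("w.npy"),(3,3),0).astype(float).mean(2)
for c in (265,290,320,350,375):
    d=np.gradient(g[90:230,c]);o=[k+90 for k in range(3,137) if abs(d[k])>5 and abs(d[k])==abs(d[k-2:k+3]).max()];print(c,[(k,round(d[k-90])) for k in o])
E
```

```text
38.8333 [ 594.2 -124.8   36. ] [1.5 1.2 4.6] cam [ 594.1 -196.3  223.1]
cover1 [308.9, 242.7] 0.96 [ 600.3 -128.3   62.5]
home [312.3, 245.4] 0.6 [ 598.3 -125.3   59.5]
hood [320.7, 186.1] 0.7 [ 593.5 -165.4   72. ]
265 [(127, -40), (144, 34), (190, -8), (209, -11)]
290 [(191, -9), (210, -10)]
320 [(105, -15), (170, 14), (192, -8), (210, -11)]
350 [(107, -16), (170, 18), (194, -8), (210, -11)]
375 [(108, -17), (170, 19), (195, -7), (222, -11)]
```

{"op": "arm_command", "data": {
  "commands": [
    {"tx": 0.008, "ty": 0, "tz": 0.001, "twist": 0},
    {"tx": 0.016, "ty": 0, "tz": 0.001, "twist": 0},
    {"tx": 0.024, "ty": 0.001, "tz": 0.001, "twist": 0},
    {"tx": 0.032, "ty": 0.001, "tz": 0.001, "twist": 0},
    {"tx": 0.04, "ty": 0.001, "tz": 0.001, "twist": 0},
    {"tx": 0.048, "ty": 0.002, "tz": 0.001, "twist": 0},
    {"tx": 0.048, "ty": 0.002, "tz": 0.001, "twist": 0},
    {"tx": 0.048, "ty": 0.002, "tz": 0.001, "twist": 0}
  ]
}}

```text
t: 39.75
eef_pos: [0.5936, -0.1363, 0.036]
ee_rot: [-3.141, 0.0, -1.563]
force: [0.7, 2.9, 7.2]
width: 0.0001
gripper_force: 3.8
```

{"op": "arm_command", "data": {
  "commands": [
    {"tx": 0.005, "ty": 0, "tz": 0, "twist": 0},
    {"tx": 0.01, "ty": 0, "tz": 0, "twist": 0},
    {"tx": 0.015, "ty": 0, "tz": 0, "twist": 0},
    {"tx": 0.02, "ty": 0.001, "tz": 0, "twist": 0},
    {"tx": 0.024, "ty": 0.001, "tz": 0, "twist": 0},
    {"tx": 0.024, "ty": 0.001, "tz": 0, "twist": 0},
    {"tx": 0.024, "ty": 0.001, "tz": 0, "twist": 0},
    {"tx": 0.024, "ty": 0.001, "tz": 0, "twist": 0}
  ]
}}

```text
t: 40.42
eef_pos: [0.5934, -0.1422, 0.036]
ee_rot: [-3.141, 0.0, -1.563]
force: [-0.8, 3.7, 8.1]
width: 0.0006
gripper_force: 4.0
```

```bash
python3 m.py
```

```text
40.4167 [ 593.4 -142.2   36. ] [-0.8  3.7  8.1] cam [ 593.4 -213.7  223. ]
cover1 [312.9, 244.9] 0.57 [ 597.1 -144.3   62.5]
```

{"op": "arm_command", "data": {
  "commands": [
    {"tx": 0, "ty": 0, "tz": -0.04, "twist": 0},
    {"tx": 0, "ty": 0, "tz": -0.12, "twist": 0},
    {"tx": -0.1, "ty": -0.004, "tz": -0.12, "twist": 0.014},
    {"tx": -0.24, "ty": -0.01, "tz": -0.12, "twist": 0.014},
    {"tx": -0.36, "ty": -0.016, "tz": -0.12, "twist": 0.014},
    {"tx": -0.4, "ty": -0.018, "tz": -0.12, "twist": 0.014},
    {"tx": -0.4, "ty": -0.018, "tz": -0.12, "twist": 0.014},
    {"tx": -0.4, "ty": -0.018, "tz": -0.12, "twist": 0.014}
  ]
}}

```text
t: 41.33
eef_pos: [0.596, -0.0423, 0.0653]
ee_rot: [3.14, -0.0, -1.606]
force: [0.3, -1.3, 0.3]
width: 0.0004
gripper_force: 0.0
```

```bash
python3 m.py
python3 - <<'E'
import numpy as np,cv2
im=np.load("w.npy");cv2.imwrite("pics/w5.png",cv2.resize(im[0:250,180:460,::-1],(672,600),interpolation=cv2.INTER_CUBIC))
E
```

```text
41.3333 [596.  -42.3  65.3] [ 0.3 -1.3  0.3] cam [ 593.3 -113.7  252.3]
cover1 [310.2, 80.9] 0.88 [ 597.8 -141.3   62.5]
cover1 [485.3, 260.2] 0.86 [475.1 -15.2  62.5]
mouth [314.2, 188.6] 0.83 [598.2 -72.7  59.5]
hood [315.3, 31.3] 0.57 [ 593.6 -165.6   72. ]
```

View pics/w5.png

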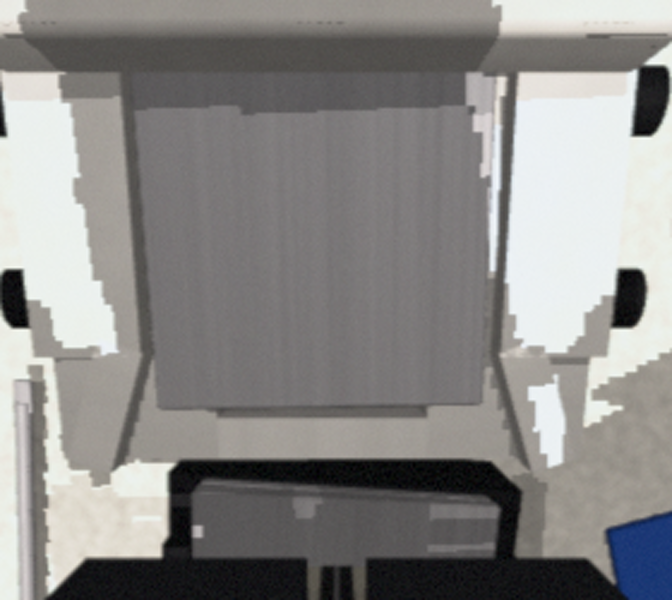

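The plate is centred in the channel and under the hood, with its rear edge at crop row ~407 and the hood front at row ~72. That leaves about 79 mm exposed, so it is some 4–5 mm short of home. Cover2 is still in place in the rack. I'll finish by pushing on the rear edge.

{"op": "arm_command", "data": {
  "commands": [
    {"tx": 0.06, "ty": -0.007, "tz": 0, "twist": 0},
    {"tx": 0.124, "ty": -0.014, "tz": 0, "twist": 0},
    {"tx": 0.124, "ty": -0.014, "tz": 0.03, "twist": 0},
    {"tx": 0.124, "ty": -0.014, "tz": 0.07, "twist": 0},
    {"tx": 0.124, "ty": -0.014, "tz": 0.1, "twist": 0},
    {"tx": 0.124, "ty": -0.014, "tz": 0.115, "twist": 0},
    {"tx": 0.124, "ty": -0.014, "tz": 0.123, "twist": 0},
    {"tx": 0.124, "ty": -0.014, "tz": 0.123, "twist": 0}
  ]
}}

```text
t: 42.25
eef_pos: [0.5987, -0.0733, 0.0339]
ee_rot: [3.14, -0.0, -1.607]
force: [0.2, -0.6, -0.4]
width: 0.0004
gripper_force: 0.0
```

{"op": "arm_command", "data": {
  "commands": [
    {"tx": 0.005, "ty": 0, "tz": 0, "twist": 0},
    {"tx": 0.01, "ty": 0, "tz": 0, "twist": 0},
    {"tx": 0.015, "ty": 0, "tz": 0, "twist": 0},
    {"tx": 0.02, "ty": 0, "tz": 0, "twist": 0},
    {"tx": 0.024, "ty": 0, "tz": 0, "twist": 0},
    {"tx": 0.024, "ty": 0, "tz": 0, "twist": 0},
    {"tx": 0.024, "ty": 0, "tz": 0, "twist": 0},
    {"tx": 0.024, "ty": 0, "tz": 0, "twist": 0}
  ]
}}

```text
t: 42.92
eef_pos: [0.5991, -0.0795, 0.035]
ee_rot: [-3.141, 0.0, -1.607]
force: [-0.6, 1.0, 1.6]
width: 0.0002
gripper_force: 0.7
```

{"op": "arm_command", "data": {
  "commands": [
    {"tx": 0.003, "ty": 0, "tz": 0, "twist": 0},
    {"tx": 0.006, "ty": 0, "tz": 0, "twist": 0},
    {"tx": 0.009, "ty": 0, "tz": 0, "twist": 0},
    {"tx": 0.012, "ty": 0, "tz": 0, "twist": 0},
    {"tx": 0.012, "ty": 0, "tz": 0, "twist": 0},
    {"tx": 0.012, "ty": 0, "tz": 0, "twist": 0},
    {"tx": 0.012, "ty": 0, "tz": 0, "twist": 0},
    {"tx": 0.012, "ty": 0, "tz": 0, "twist": 0}
  ]
}}

```text
t: 43.58
eef_pos: [0.5989, -0.0824, 0.0348]
ee_rot: [-3.141, 0.0, -1.607]
force: [0.7, 5.3, 2.9]
width: 0.0003
gripper_force: 1.9
```

{"op": "arm_command", "data": {
  "commands": [
    {"tx": 0.002, "ty": 0, "tz": 0, "twist": 0},
    {"tx": 0.004, "ty": 0, "tz": 0, "twist": 0},
    {"tx": 0.004, "ty": 0, "tz": 0, "twist": 0},
    {"tx": 0.004, "ty": 0, "tz": 0, "twist": 0},
    {"tx": 0.004, "ty": 0, "tz": 0, "twist": 0},
    {"tx": 0.004, "ty": 0, "tz": 0, "twist": 0},
    {"tx": 0.004, "ty": 0, "tz": 0, "twist": 0},
    {"tx": 0.004, "ty": 0, "tz": 0, "twist": 0}
  ]
}}

```text
t: 44.25
eef_pos: [0.5992, -0.0829, 0.0349]
ee_rot: [-3.141, 0.001, -1.607]
force: [0.5, 7.3, 2.3]
width: -0.0
gripper_force: 3.3
```

{"op": "arm_command", "data": {
  "commands": [
    {"tx": 0.002, "ty": 0, "tz": 0, "twist": 0},
    {"tx": 0.004, "ty": 0, "tz": 0, "twist": 0},
    {"tx": 0.004, "ty": 0, "tz": 0, "twist": 0},
    {"tx": 0.004, "ty": 0, "tz": 0, "twist": 0},
    {"tx": 0.004, "ty": 0, "tz": 0, "twist": 0},
    {"tx": 0.004, "ty": 0, "tz": 0, "twist": 0},
    {"tx": 0.004, "ty": 0, "tz": 0, "twist": 0},
    {"tx": 0.004, "ty": 0, "tz": 0, "twist": 0}
  ]
}}

```text
t: 44.92
eef_pos: [0.5996, -0.0834, 0.0349]
ee_rot: [-3.14, 0.001, -1.607]
force: [1.4, 9.0, 1.7]
width: 0.0005
gripper_force: 4.4
```

{"op": "arm_command", "data": {
  "commands": [
    {"tx": -0.015, "ty": 0, "tz": 0, "twist": 0},
    {"tx": -0.02, "ty": 0, "tz": -0.01, "twist": 0},
    {"tx": -0.03, "ty": 0, "tz": -0.12, "twist": 0},
    {"tx": -0.1, "ty": 0, "tz": -0.123, "twist": 0},
    {"tx": -0.168, "ty": 0.014, "tz": -0.123, "twist": 0},
    {"tx": -0.168, "ty": 0.014, "tz": -0.123, "twist": 0},
    {"tx": -0.168, "ty": 0.014, "tz": -0.123, "twist": 0},
    {"tx": -0.168, "ty": 0.014, "tz": -0.123, "twist": 0}
  ]
}}

```text
t: 45.58
eef_pos: [0.5962, -0.0429, 0.0653]
ee_rot: [3.141, -0.001, -1.607]
force: [0.7, 0.5, -0.1]
width: 0.0005
gripper_force: 0.0
```

```bash
python3 m.py
python3 - <<'E'
import numpy as np,cv2
from h import calibration
c=calibration("wrist");T=np.array(c["extrinsics"]);K=np.array(c["camera_matrix"])
def P(u,v,z):
    r=T[:3,:3]@np.linalg.solve(K,[u,v,1.]);return (T[:3,3]+r*(z-T[2,3])/r[2])*1000
g=cv2.GaussianBlur(np.load("w.npy"),(3,3),0).astype(float).mean(2)
for c in (250,262,285,300,315,330,345,365,377):
    d=np.gradient(g[10:225,c]);o=[k+10 for k in range(3,212) if abs(d[k])>5 and abs(d[k])==abs(d[k-2:k+3]).max()];print(c,[(k,round(d[k-10])) for k in o])
for v in (28,30,32): print("hood",v,P(315,v,.072))
for v in (158,162,166,170): print("rear",v,P(250,v,.0655),P(375,v,.0655))
E
```

```text
45.5833 [596.2 -42.9  65.3] [ 0.7  0.5 -0.1] cam [ 593.4 -114.3  252.4]
cover1 [311.4, 74.7] 0.7 [ 597.1 -145.4   62.5]
cover1 [487.6, 259.8] 0.59 [473.7 -16.   62.5]
mouth [314.5, 190.4] 0.59 [598.3 -72.   59.5]
hood [314.0, 32.0] 0.79 [ 594.5 -165.9   72. ]
250 [(16, -9), (46, 10), (165, 16), (192, 30), (196, -26)]
262 [(16, -9), (45, 11), (46, 11), (165, 16), (192, -47), (203, 13), (219, 31)]
285 [(15, -9), (48, 11), (163, -8), (175, 20), (192, -51), (201, 21), (206, 5), (207, 5)]
300 [(15, -9), (47, 11), (163, -9), (175, 20), (192, -53), (202, 22), (207, 6)]
315 [(16, -10), (48, 11), (163, -10), (175, 22), (192, -50), (202, 20), (208, 6)]
330 [(16, -9), (46, 12), (163, -8), (175, 21), (192, -50), (203, 19), (209, 5)]
345 [(15, -9), (31, 6), (45, 12), (163, -10), (174, 21), (192, -51), (204, 23), (209, 6)]
365 [(16, -9), (45, 12), (164, 16), (192, -49), (206, 20), (210, 12), (217, -10)]
377 [(15, -8), (16, -8), (31, 33), (45, -22), (48, 10), (56, -7), (164, 16), (192, -49), (206, 22), (211, 14), (217, -11)]
hood 28 [ 594.05192866 -167.96429768   72.        ]
hood 30 [ 594.09398109 -166.97051979   72.        ]
hood 32 [ 594.13617363 -165.97343102   72.        ]
rear 158 [639.5581     -96.60280054  65.5       ] [558.14802712 -93.51523371  65.5       ]
rear 162 [639.82585403 -94.01671148  65.5       ] [558.11169483 -90.91605183  65.5       ]
rear 166 [640.09561566 -91.41123206  65.5       ] [558.07508996 -88.29736965  65.5       ]
rear 170 [640.36740756 -88.78614336  65.5       ] [558.03820944 -85.6589669   65.5       ]
```

The rear edge is now level, and 75 mm of plate stays exposed before the hood, which matches home. The push force had risen to 9 N against the end wall. The stack is unchanged and the tool is clear.

```bash
python3 -c "from station import job_done; print(job_done())"
```

```text
the job is handed in; nothing more can be done
None
```

The top cover plate is in the white box, under the hood, and measures home to within about 0.5 mm. The highest force I read while moving it was about 9.8 N. The other three plates look unmoved, and the job was handed in at about 46 s of the 58 s allowed.

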